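# Pin a heater-plate pack on the angled service stand

## Task

Three loose plates lie stacked on the sloping deck of the service stand with their holes out of line: slide all three square against the red side stop and the lower lip so that their holes line up with the bore in the deck, then take the red-headed rod from the grey rack and pass it through all three plates into the bore until its head sits fully down on the top plate. Let go of it and leave everything else on the bench where it is.

Things in the scene. Friction and masses are not known exactly. Their poses are not given: they have to be found in the camera images.
- deck: Grey sloping deck of the blue-based service stand, fixed. Origin: mouth of its 16 mm through bore (along z), on the deck's face, 105 mm above the bench. z: outward normal, 30 degrees from vertical, leaning to the low edge; x: up the slope; y: level. Face spans x -60..65, y -75..115 mm; 36 mm thick. Low lip's inner face at x = -40 mm, red stop's at y = -55 mm; +y side is open.
- stop (a point): Middle of the red side stop's inner face, at its top edge, 36 mm above the deck's face; the stop is 14 mm thick, 90 mm long along the deck's x. A plate touching both stop and lip has its hole over the bore.
- lip (a point): Middle of the steel lower lip's inner face, at its top edge, 36 mm above the deck's face; the lip is 14 mm thick, 150 mm long along the deck's y. The plates rest against it by their weight.
- plate_low_c (a point): Bottom plate, aluminium, loose, 0.2 to 0.3 kg: 80 (x) by 110 (y) by 14 mm (z), with a 16.5 mm hole through its middle. Point: the plate's centre; axes start parallel to the deck's. It starts flat on the deck against the lip, displaced 12 to 36 mm along the deck's +y by its own amount. Smooth: a sideways push of 2 to 5 N slides the pack.
- plate_mid_c (a point): Middle plate, white ceramic, loose, same sizes and hole, lying on the bottom plate against the lip, displaced by its own amount (12 to 36 mm) along the deck's +y. The point is its centre.
- plate_top_c (a point): Top plate, copper, loose, same sizes and hole, lying on the middle plate against the lip, displaced by its own amount (12 to 36 mm) along the deck's +y. The point is its centre. When stacked its upper face is 42 mm above the deck.
- rod_head (a point): Loose rod with a red square head, 0.12 kg, 114 mm long, upright in one of the rack's holes. Point: centre of the head, 26 x 26 mm (x, y) by 40 mm (z). Below it along -z a round steel shank 14 mm thick, 74 mm long, its last 9 mm tapered to 9 mm; the tip lies 94 mm from the point. Seated in the pack, the point is 62 mm above the deck's face along the deck's z.
- rack: Grey rack block fixed to the bench, 75 mm (x) by 150 mm (y) by 50 mm high; origin at the centre of its underside. Two upright 15.5 mm holes at y = +38 and -38 mm, 42 mm deep; the red rod stands in one, the yellow short rod in the other (which is which varies). The red head's centre is 102 mm above the bench, its underside 32 mm above the rack.
- short_rod_head (a point): Bystander: shorter rod with a yellow 26 x 26 x 40 mm head, loose in the rack's other hole; point at the centre of the head, 78 mm above the bench. Leave it.
- blank_c (a point): Bystander: dark steel blank plate without hole, 80 x 110 x 14 mm, flat on the bench to the right; point at its centre. Leave it.
- screwdriver_grip (a point): Bystander: screwdriver 200 mm long lying on the bench; point on its handle. Leave it.
- wrench_grip (a point): Bystander: wrench 180 mm long lying on the bench; point on its handle. Leave it.
- bottle_c (a point): Bystander: amber bottle, 70 mm wide, 150 mm high, standing at the back; point half-way up. Leave it.
- beaker_rim (a point): Bystander: open glass beaker, 80 mm wide, 95 mm high, at the back; point at the centre of its rim. Leave it.
- jar_c (a point): Bystander: jar with blue cap, 64 mm wide, 70 mm high, to the left; point half-way up. Leave it.
- can_c (a point): Bystander: can, 60 mm wide, 90 mm high, to the right; point half-way up. Leave it.
Things that resemble listed ones, but are neither listed nor needed, are in the scene too. Leave any green look-alike of the part that bears plate_low_c alone. Of the things shaped like the part that bears plate_top_c, the copper one is meant.

How it is judged:
By the outcome, as a careful person would: the job done as asked, in the order asked, and still so for the second after the job is handed in, with the robot touching nothing.
It also fails if it takes over 51 s, if anything falls off the work surface, if the arm or the gripper's body presses on something with over 40 N, if the wrist force passes 120 N, or if a joint passes its speed limit or range.

## Robot

A 6-joint arm with a two-finger parallel gripper is mounted at the origin on the work surface. World frame = base frame: x ahead of the robot, y to its left, z up, the work surface at z = 0. Lengths are in m, angles in rad, forces in N, time in s.
With the tool pointing down it reaches from about 0.3 to 0.775 m from the base axis. Payload 14.6 kg.
Tool frame: the origin (TCP) lies at the very end of the fingers, on their centre line; the grasp point (between the pads) lies 19 mm behind it; z points along the fingers, y is the direction in which the jaws open and shut (so a half turn about z gives the same grasp; the last joint's range is limited). The gripper opens to 94 mm and grips with 3 to 60 N. Pads are 16 mm wide; open, the fingers measure 119 mm over their backs; the gripper's body (75 mm by 177 mm) begins 78 mm behind the grasp point.
Start: joints at [1.091, 0.3, 1.521, -0, 1.321, -0.067], TCP at [0.221, 0.504, 0.205] pointing down, gripper open.
Joint ranges: [-3.03, 3.03], [-0.79, 2.21], [0.23, 2.52], [-1.04, 4.18], [0, 3.07], [-2.55, 2.55]. Speed limits (rad/s): [2.22, 2.22, 2.57, 3.14, 3.14, 3.14].

## Interface

Orientations are given as [roll, pitch, yaw] about the fixed x, y, z axes, in that order (R = Rz(yaw) Ry(pitch) Rx(roll)).
In Python, from station import ctrl, eyes gives the robot as it stands.
- The arm moves only by the tool jog_arm, never from a script. Its argument "moves" is a list of rows, each a list of 3 entries, a list of its own where there are three numbers: the shift along the world's x, y, z in mm, then the turn, a rotation vector about the world's x, y, z in units of 5 degrees (1.0 is 5 degrees), then the finger opening in mm, from 0 to 94. In form: [[[tx, ty, tz], [wx, wy, wz], jaw], ...]. A call has 1 to 5 rows; each row is the pose to reach, as a shift and turn from the pose commanded when the call began; what a row does not reach only later rows make up. A row lasts 1/12 s, in which the tool goes at most 41.7 mm and 7.16 degrees, less where a joint would pass 70% of its speed; a pose out of reach is approached as far as the arm can. A call with a gripper value outside its range is refused whole. The fingers move at their own pace and stop on an object; "squeeze" is the grip in N (left out, the last holds). Time passes only in rows, so rows that repeat a pose let the fingers close. It gives the time, the measured TCP pose, the force and the opening at its end, in the units of the state.
- ctrl.get_obs(): the state, without advancing time (a new reading comes with each control period).
- eyes.camera(name): name is "scene" or "side" or "wrist"; returns a dict with "frame" (480x640x3 uint8, red, green, blue), "vertical_fov" (degrees; the focal length in pixels is half the picture's height over the tangent of half this angle, whatever the lens; pixels are square), "cx", "cy" (the principal point, pixels), "k1" (the pictures are not rectified: a ray, as slopes to the right and down, at radius r is drawn at 1 + k1 r^2 times it, then the intrinsics apply), "eye" and "attitude" of the camera in the world; the wrist camera has in their place "hand_eye" (4x4, takes a point from camera to tool coordinates, whose origin is the TCP and whose axes are the flange's). Camera axes: x right, y down, z forward; pixel columns grow to the right and rows downward; lengths in m; the calibration is good to about 2 mm. A picture is of the moment at which its call begins: read the wrist's pose just before it. There is no depth.
- ctrl.hand_in(): hands the job in, once; it reports no verdict.
The state is a dict: "time_s": time; "qpos": joint angles; "joint_vel": joint speeds; "tau": joint torques, N m; "ee_pos": TCP position; "eef_rot": TCP orientation; "force": force on the tool from outside, world axes, zero at the start; "moment": the same for the moment, N m; "grip_width": finger opening in m.
Only numpy, scipy, OpenCV 4.12 (cv2) and the standard library are available. Lean on these libraries where they do the work, as an engineer would, in place of code of your own. Each camera call takes 0.05 s, during which the arm holds its last target.

## Working session

There is one attempt and no reset: what is moved stays moved. The work goes in short steps, Python scripts to look and compute and a tool call to move; the robot and the scene stay as the last step left them, time stands still between calls to the robot, and variables do not carry over. Pictures are saved under pics/ and viewed, and the job is handed in when it is done.

Besides the shell and the picture viewer there is one more tool, called as name(argument=value, ...) on one line, values as JSON. jog_arm: Moves the arm, as the interface text tells. Its arguments: {"type":"object","properties":{"moves":{"type":"array","items":{"type":"array"}},"squeeze":{"type":"number"}},"required":["moves"]}

```bash
ls; mkdir -p pics
cat > h.py <<'E'
import numpy as np, cv2
from scipy.spatial.transform import Rotation as R
from station import ctrl, eyes
def snap(n,fn):
    o=ctrl.get_obs(); c=eyes.camera(n); cv2.imwrite('pics/'+fn+'.png',c['frame'][:,:,::-1])
    c=dict(c); c['obs_pos']=o['ee_pos']; c['obs_rot']=o['eef_rot']
    np.save('pics/'+fn+'.npy',c,allow_pickle=True); return c
def load(fn): return np.load('pics/'+fn+'.npy',allow_pickle=True).item()
E
python3 - <<'E'
from h import *
print(ctrl.get_obs())
for n in ['scene','side','wrist']:
    c=snap(n,n+'0'); print({k:v for k,v in c.items() if k!='frame'})
E
```

```text
pics
{'time_s': 0.0, 'qpos': array([ 1.09141324e+00,  3.00462880e-01,  1.52159228e+00, -3.04304006e-05,
        1.32070994e+00, -6.65878300e-02]), 'joint_vel': array([-1.05675606e-05, -3.16744337e-04, -9.17594037e-04,  8.21670984e-04,
        8.06464154e-04, -1.65563047e-03]), 'tau': array([-7.90186514e-04, -5.31798220e+01, -3.52732229e+01,  7.08582834e-02,
        2.43041193e-02, -1.08804354e-04]), 'ee_pos': array([0.22052287, 0.50355901, 0.20488611]), 'eef_rot': array([-3.14042084e+00, -4.86035642e-05,  2.72880492e+00]), 'force': array([0.57905857, 0.86635601, 1.03226576]), 'moment': array([0.00716183, 0.02446945, 0.03753988]), 'grip_width': 0.09395715133141269}
{'vertical_fov': 49.220318098984336, 'cx': 317.49334739727595, 'cy': 234.01940554510995, 'k1': -0.030698853142813936, 'eye': array([1.27811608, 0.32417941, 1.02292254]), 'attitude': array([-2.44908991, -0.00267019,  1.97306768]), 'obs_pos': array([0.22052287, 0.50355901, 0.20488611]), 'obs_rot': array([-3.14042084e+00, -4.86035642e-05,  2.72880492e+00])}
{'vertical_fov': 57.779848167226504, 'cx': 321.8687602883751, 'cy': 23
[... 184 characters left out ...]
2187, 0.50356031, 0.20490273]), 'obs_rot': array([-3.14045809e+00, -7.48741373e-05,  2.72882215e+00])}
{'vertical_fov': 58.89814968905601, 'cx': 319.70405913657873, 'cy': 240.93769190854817, 'k1': -0.008821245745693665, 'hand_eye': array([[-8.91621888e-04, -9.65149187e-01, -2.61698781e-01,
         7.63171832e-02],
       [ 9.99999429e-01, -7.06220565e-04, -8.02499630e-04,
        -1.57212972e-04],
       [ 5.89714804e-04, -2.61699347e-01,  9.65149265e-01,
        -1.79889235e-01],
       [ 0.00000000e+00,  0.00000000e+00,  0.00000000e+00,
         1.00000000e+00]]), 'obs_pos': array([0.22053478, 0.50358257, 0.20492734]), 'obs_rot': array([-3.14056697e+00, -6.89872410e-05,  2.72878548e+00])}
```

View pics/scene0.png

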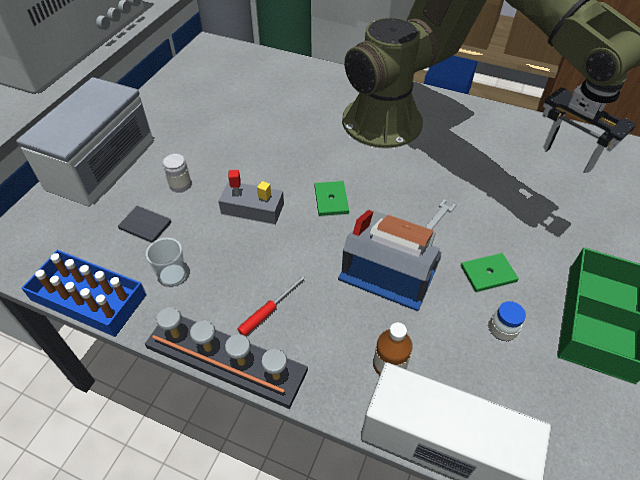

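View pics/side0.png

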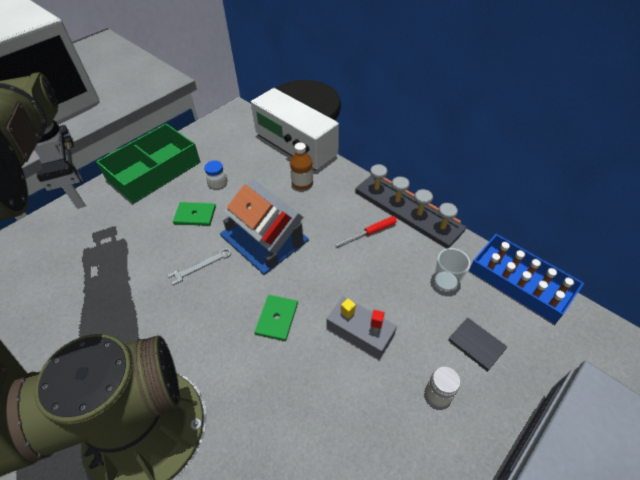

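View pics/wrist0.png

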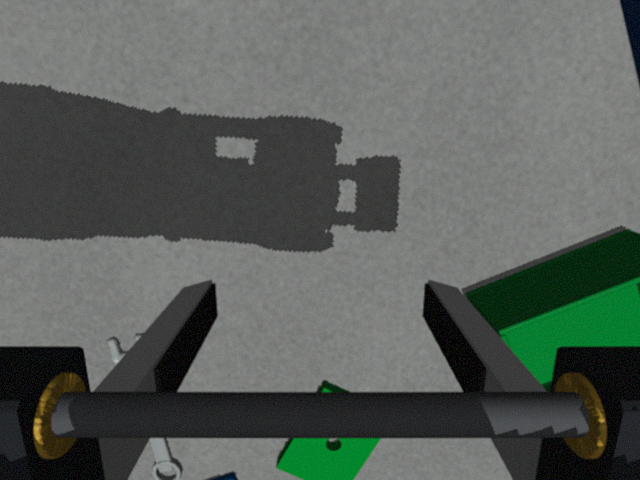

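The scene picture shows the stand at (390,255), with the copper plate on top and the red stop at its left. The rack is at (252,200), with the red head at (235,178) and the yellow one at (264,190). The green plates at (332,197) and (489,271) are look-alikes. Next I'll enlarge.

Run:
```python
from h import *
for n,(x,y,w,h) in {'scene0':(325,190,130,120),'side0':(210,165,110,110)}.items():
    im=cv2.imread(f'pics/{n}.png')[y:y+h,x:x+w]
    cv2.imwrite(f'pics/{n}_st.png',cv2.resize(im,None,fx=5,fy=5,interpolation=cv2.INTER_CUBIC)) 
for n,(x,y,w,h) in {'scene0':(210,160,80,70),'side0':(320,290,80,70)}.items():
    im=cv2.imread(f'pics/{n}.png')[y:y+h,x:x+w]
    cv2.imwrite(f'pics/{n}_rk.png',cv2.resize(im,None,fx=8,fy=8,interpolation=cv2.INTER_CUBIC))
```

```text
(no output)
```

View pics/scene0_st.png

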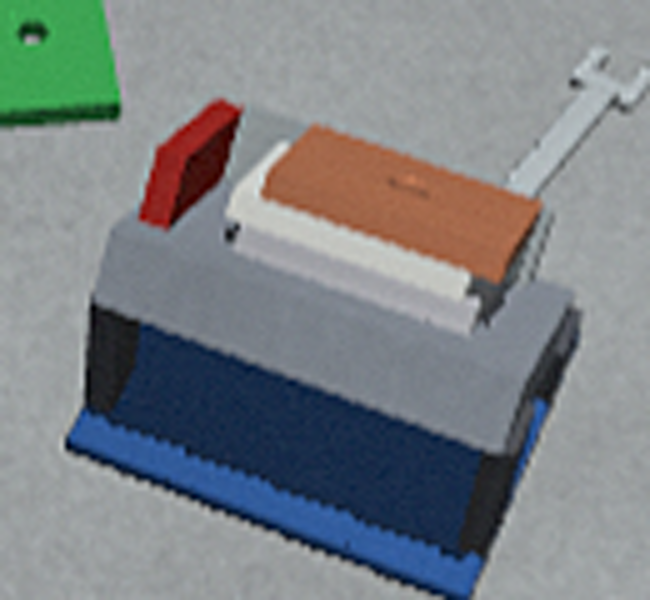

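View pics/side0_st.png

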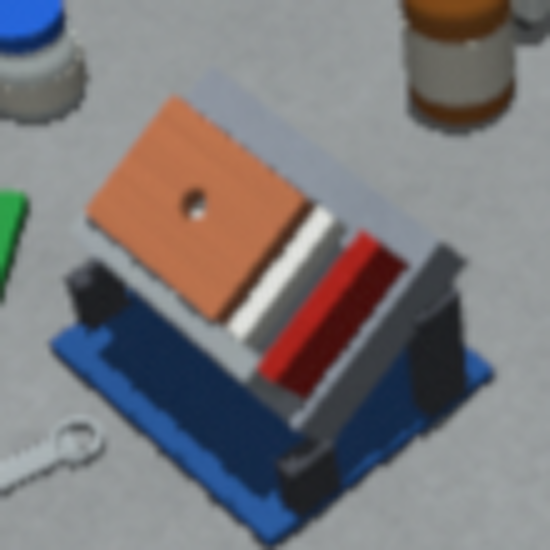

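View pics/scene0_rk.png

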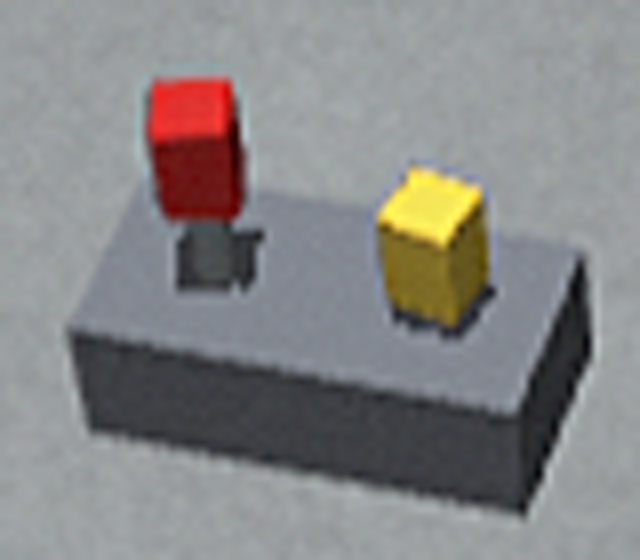

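View pics/side0_rk.png

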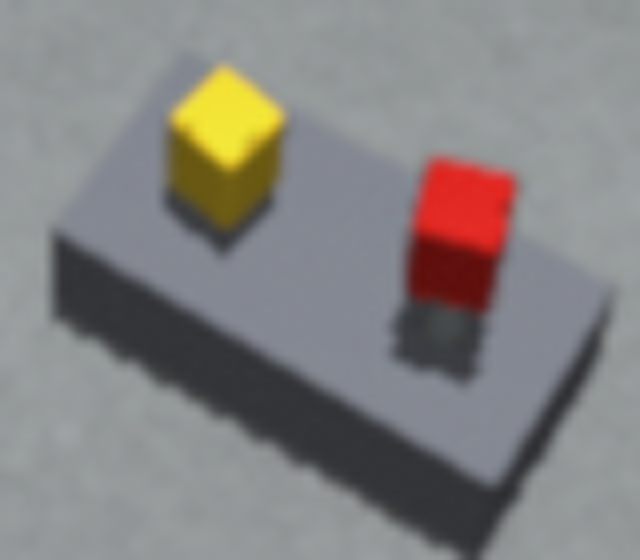

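```bash
cat >> h.py <<'E'
def proj(c,P):
    P=np.atleast_2d(P)
    if 'hand_eye' in c:
        T=np.eye(4);T[:3,:3]=R.from_euler('xyz',c['obs_rot']).as_matrix();T[:3,3]=c['obs_pos'];M=T@c['hand_eye'];Rm=M[:3,:3];e=M[:3,3]
    else: Rm=R.from_euler('xyz',c['attitude']).as_matrix(); e=c['eye']
    q=(P-e)@Rm; s=q[:,:2]/q[:,2:]; s=s*(1+c['k1']*(s**2).sum(1,keepdims=True))
    f=240/np.tan(np.radians(c['vertical_fov'])/2)
    return s*f+[c['cx'],c['cy']]
def deckR(yaw):  # x up slope, z leaning to low edge
    return R.from_euler('z',yaw).as_matrix()@R.from_euler('y',-np.radians(30)).as_matrix()
def d2w(p,P): return np.atleast_2d(P)@deckR(p[2]).T+[p[0],p[1],.105]
E
cat > fit.py <<'E'
from h import *
from scipy.optimize import least_squares
s=load('scene0');d=load('side0')
S=lambda a:np.array(a)/5+[325,190]-.4
D=lambda a:np.array(a)/5+[210,165]-.4
def top(dy): return np.array([[.04,dy+.055,.042],[.04,dy-.055,.042],[-.04,dy-.055,.042],[-.04,dy+.055,.042]])
sc=S([[500,282],[262,195],[312,125],[543,203]]); sd=D([[172,95],[310,200],[220,320],[85,213]])
def res(p):
    W=d2w(p,top(p[3]))
    r=[proj(s,W)-sc,proj(d,W)-sd]
    r.append(proj(s,d2w(p,[[.065,-.075,-.036],[.065,.115,-.036]]))-S([[92,302],[513,455]]))
    r.append(proj(d,d2w(p,[[.065,.115,0],[.065,-.075,0]]))-D([[213,68],[447,248]]))
    return np.concatenate(r).ravel()
b=least_squares(res,[.5,.15,0,.02],loss='soft_l1')
print(b.x,np.degrees(b.x[2]));print(res(b.x).reshape(-1,2).round(1))
E
python3 fit.py
```

```text
[ 0.52884537  0.17636855 -0.03845435  0.03436437] -2.203272015856318
[[ 1.5 -5.3]
 [ 0.6 -4.8]
 [-0.2  0. ]
 [-0.6  0. ]
 [ 0.6 -0.1]
 [-0.  -0.4]
 [-0.7  0.3]
 [ 0.2  0. ]
 [-0.5  0.8]
 [-2.5  0.6]
 [-0.2 -0.6]
 [-0.5 -1.7]]
```

```bash
cat >> fit.py <<'E'
W=slice(2,None)
b=least_squares(lambda p:res(p)[4:],b.x,loss='soft_l1',f_scale=.5);p=b.x
print(p,np.degrees(p[2]));print(res(p).reshape(-1,2).round(1))
np.save('deck.npy',p)
def box(x0,x1,y0,y1,z0,z1):
    c=np.array([[x,y,z] for x in(x0,x1) for y in(y0,y1) for z in(z0,z1)])
    return c,[(i,j) for i in range(8) for j in range(i) if bin(i^j).count('1')==1]
def draw(n,crop,boxes,out,k=5):
    c=load(n);x,y,w,h=crop
    im=cv2.resize(c['frame'][y:y+h,x:x+w,::-1],None,fx=k,fy=k,interpolation=cv2.INTER_CUBIC)
    for (B,col) in boxes:
        P,E=box(*B);q=(proj(c,d2w(p,P))-[x,y]+.5)*k
        for i,j in E: cv2.line(im,tuple(map(int,q[i])),tuple(map(int,q[j])),col,1,cv2.LINE_AA)
    cv2.imwrite(f'pics/{out}.png',im)
if __name__=='__main__':
    dt=p[3]
    B=[((-.06,.065,-.075,.115,-.036,0),(0,255,255)),((-.04,.05,-.069,-.055,0,.036),(255,255,0)),((-.04,.04,dt-.055,dt+.055,.028,.042),(0,255,0)),((-.04,.04,.024-.055,.024+.055,.014,.028),(255,0,255))]
    draw('scene0',(325,190,130,120),B,'ov_s'); draw('side0',(210,165,110,110),B,'ov_d',6)
E
python3 fit.py
```

```text
[ 0.52884537  0.17636855 -0.03845435  0.03436437] -2.203272015856318
[[ 1.5 -5.3]
 [ 0.6 -4.8]
 [-0.2  0. ]
 [-0.6  0. ]
 [ 0.6 -0.1]
 [-0.  -0.4]
 [-0.7  0.3]
 [ 0.2  0. ]
 [-0.5  0.8]
 [-2.5  0.6]
 [-0.2 -0.6]
 [-0.5 -1.7]]
[ 0.52812515  0.17573351 -0.03664094  0.03548156] -2.0993713740516635
[[ 1.8 -5.5]
 [ 0.9 -4.9]
 [ 0.  -0.1]
 [-0.3 -0.2]
 [ 0.2 -0. ]
 [-0.4 -0.3]
 [-0.9  0.4]
 [-0.2  0.1]
 [-0.6  0.6]
 [-2.6  0.1]
 [-0.4 -0.4]
 [-0.5 -1.5]]
```

```bash
sleep 0.1
```

```text
(no output)
```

View pics/ov_s.png

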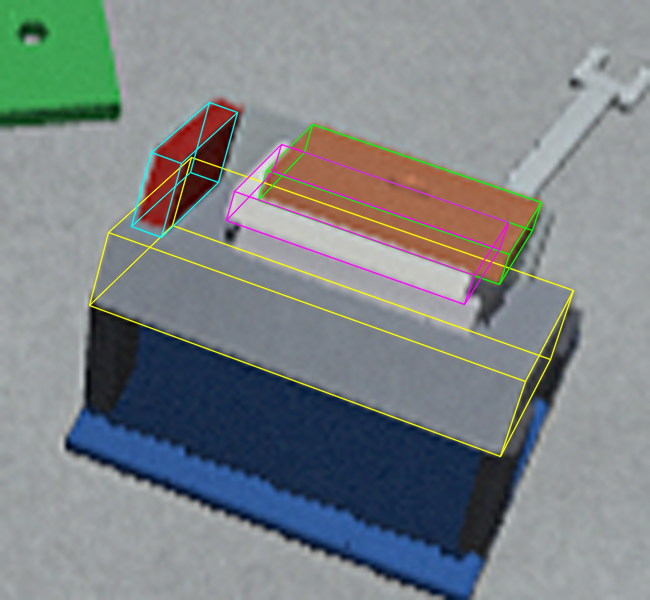

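View pics/ov_d.png

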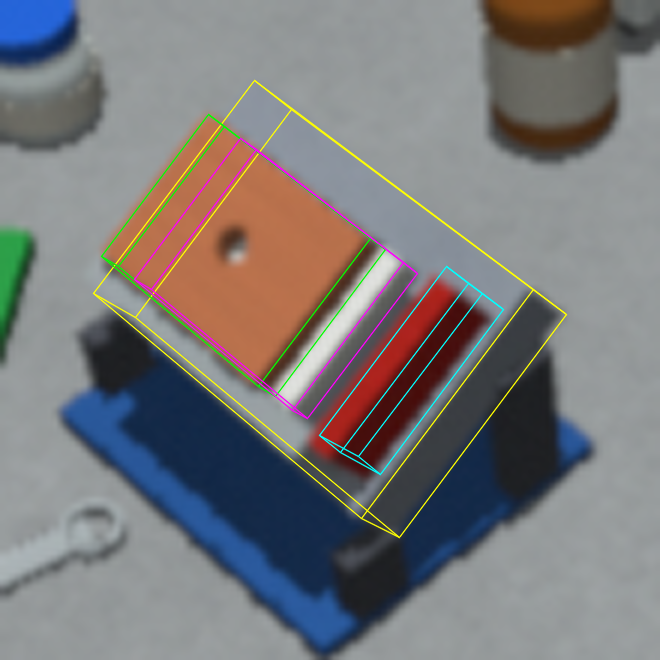

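```bash
cat >> h.py <<'E'
def Rtool(yaw,flip=1):
    D=deckR(yaw); return np.column_stack([D[:,1],D[:,0],-D[:,2]])
def go(pos,Rm,jaw=None):
    o=ctrl.get_obs(); Rc=R.from_euler('xyz',o['eef_rot'])
    rv=(R.from_matrix(Rm)*Rc.inv()).as_rotvec(degrees=True)/5
    print('t',round(o['time_s'],2),'shift mm',((np.array(pos)-o['ee_pos'])*1e3).round(1),'turn u',rv.round(2), 'F',o['force'].round(1))
def tcpdeck(p):
    o=ctrl.get_obs(); print('deck xyz mm',((o['ee_pos']-[p[0],p[1],.105])@deckR(p[2])*1e3).round(1),'rot err deg',(R.from_matrix(Rtool(p[2])).inv()*R.from_euler('xyz',o['eef_rot'])).as_rotvec(degrees=True).round(2),'F deck',(o['force']@deckR(p[2])).round(1),'t',o['time_s'])
E
python3 - <<'E'
from h import *
p=np.load('deck.npy')
go(d2w(p,[0,.115,.10])[0],Rtool(p[2]))
print(d2w(p,[[0,.115,.1],[0,.115,.005],[0,0,.062]]))
# red/yellow heads
from scipy.optimize import least_squares
s=load('scene0');d=load('side0')
def tri(a,b):
    f=lambda P:np.r_[(proj(s,P)-a)[0],(proj(d,P)-b)[0]]
    r=least_squares(f,[.4,0,.1]);return r.x.round(4),f(r.x).round(1)
S=lambda a:np.array(a)/8+[210,160]-.4
D=lambda a:np.array(a)/8+[320,290]-.4
# top face corners red: scene TL(152,82) TR(230,80) BR(238,128) BL(148,138)
def c4(q): return np.mean(q,0)
rs=S([[152,82],[231,80],[238,130],[148,138]]);rd=D([[432,158],[517,178],[500,250],[415,232]])
ys=S([[415,170],[485,188],[447,245],[378,215]]);yd=D([[222,66],[286,118],[230,170],[170,118]])
print('red',tri(c4(rs),c4(rd)));print('yel',tri(c4(ys),c4(yd)))
for a in (rs,ys):pass
E
```

```text
t 0.15 shift mm [ 261.8 -211.2  -13.5] turn u [  3.39  -5.4  -13.36] F [ 0.9  0.9 -0.3]
[[0.48237148 0.29248796 0.19160254]
 [0.5298396  0.2907479  0.10933013]
 [0.49714596 0.17686913 0.15869358]]
red (array([ 0.49  , -0.2351,  0.1207]), array([-0.3,  0. , -0.3, -0. ]))
yel (array([ 0.4779, -0.1601,  0.0968]), array([-0.2,  0. , -0.1, -0. ]))
```

jog_arm(moves=[[[26, -21, 10], [0.32, -0.51, -1.26], 40], [[52, -42, 20], [0.64, -1.02, -2.52], 40], [[78, -63, 30], [0.96, -1.53, -3.78], 40], [[104, -84, 40], [1.28, -2.04, -5.04], 40], [[130, -105, 40], [1.6, -2.55, -6.3], 40]])

```text
time_s: 0.57
ee_pos: [0.352, 0.398, 0.2475]
eef_rot: [2.89, 0.08, 2.16]
force: [0.9, 0.1, 1.1]
grip_width: 0.0643
```

jog_arm(moves=[[[26, -21, 0], [0.32, -0.51, -1.26], 40], [[52, -42, 0], [0.64, -1.02, -2.52], 40], [[78, -63, 0], [0.96, -1.53, -3.78], 40], [[104, -84, 0], [1.28, -2.04, -5.04], 40], [[130, -105, 0], [1.6, -2.55, -6.3], 40]])

```text
time_s: 0.98
ee_pos: [0.4816, 0.2925, 0.2455]
eef_rot: [2.641, 0.015, 1.595]
force: [-0.1, 1.0, 0.2]
grip_width: 0.0402
```

Run:
```python
from h import *
p=np.load('deck.npy');tcpdeck(p)
go(d2w(p,[0,.112,.06])[0],Rtool(p[2]))
```

```text
deck xyz mm [ 26.3 114.9 147.1] rot err deg [ 1.28  0.94 -3.49] F deck [-0.   1.   0.3] t 0.9833
t 0.98 shift mm [ 20.6  -3.7 -88.6] turn u [ 0.18 -0.26 -0.7 ] F [-0.1  1.   0.2]
```

jog_arm(moves=[[[10, -4, -30], [0.18, -0.26, -0.7], 40], [[10, -4, -30], [0.18, -0.26, -0.7], 40], [[10, -4, -30], [0.18, -0.26, -0.7], 40]])

```text
time_s: 1.23
ee_pos: [0.4899, 0.2895, 0.2143]
eef_rot: [2.624, 0.004, 1.541]
force: [0.5, -0.0, 2.1]
grip_width: 0.0404
```

Run:
```python
from h import *
p=np.load('deck.npy');tcpdeck(p)
snap('wrist','w1')
tcpdeck(p)
go(d2w(p,[0,.112,.06])[0],Rtool(p[2]))
```

```text
deck xyz mm [ 18.  112.3 115.8] rot err deg [ 0.34 -0.   -0.45] F deck [ 1.5 -0.   1.6] t 1.2333
deck xyz mm [ 18.9 113.  117. ] rot err deg [ 0.23  0.1  -0.46] F deck [-0.2  0.2  0.2] t 1.2833
t 1.28 shift mm [ 12.1  -1.4 -58.9] turn u [ 0.03 -0.05 -0.09] F [-0.2  0.2  0.1]
```

View pics/w1.png

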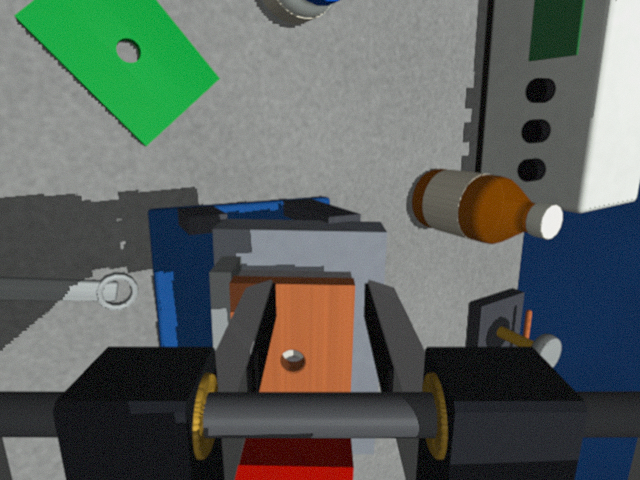

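```bash
cat > ov.py <<'E'
import sys
from fit import *
B=[((-.06,.065,-.075,.115,-.036,0),(0,255,255)),((-.054,-.04,-.075,.075,0,.036),(255,0,0)),((-.04,.04,dt-.055,dt+.055,.028,.042),(0,255,0))] if (dt:=p[3]) else 0
draw('w1',(140,180,300,230),B,'ov_w1',2.6) if 0 else None
c=load('w1');im=cv2.resize(c['frame'][180:480,140:440,::-1],None,fx=2,fy=2)
for b_,col in B:
    P,E=box(*b_);q=(proj(c,d2w(p,P))-[140,180]+.5)*2
    for i,j in E: cv2.line(im,tuple(map(int,q[i])),tuple(map(int,q[j])),col,1,cv2.LINE_AA)
cv2.imwrite('pics/ov_w1.png',im)
E
python3 ov.py|tail -1
```

```text
[-0.5 -1.5]]
```

View pics/ov_w1.png

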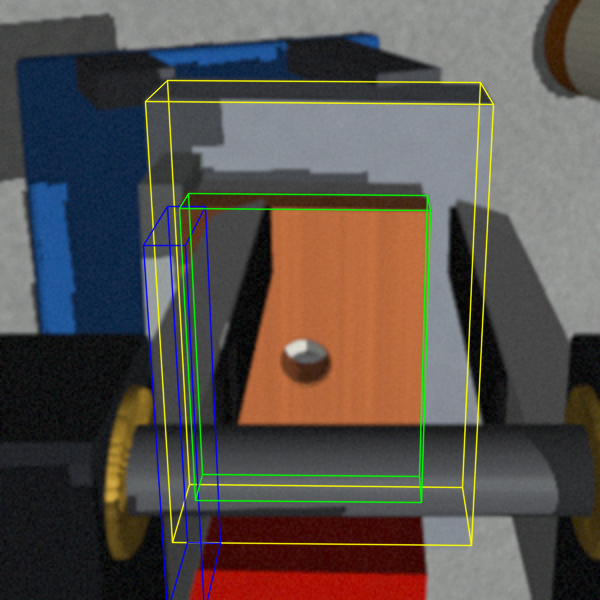

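jog_arm(moves=[[[6, -1, -30], [0.03, -0.05, -0.09], 40], [[12, -1, -59], [0.03, -0.05, -0.09], 40], [[22, -1, -76], [0.03, -0.05, -0.09], 40], [[22, -1, -76], [0.03, -0.05, -0.09], 40]])

```text
time_s: 1.62
ee_pos: [0.5122, 0.2889, 0.1374]
eef_rot: [2.62, 0.001, 1.533]
force: [-0.3, -0.1, -0.4]
grip_width: 0.04
```

Run:
```python
from h import *
p=np.load('deck.npy');tcpdeck(p)
snap('wrist','w2')
go(d2w(p,[0,.112,.006])[0],Rtool(p[2]))
```

```text
deck xyz mm [ -1.1 112.5  38.1] rot err deg [ 0.09 -0.09 -0.  ] F deck [-0.4 -0.1 -0.2] t 1.6167
t 1.67 shift mm [ 16.9  -1.4 -29.3] turn u [0.   0.   0.01] F [ 0.5 -0.1  0.3]
```

View pics/w2.png

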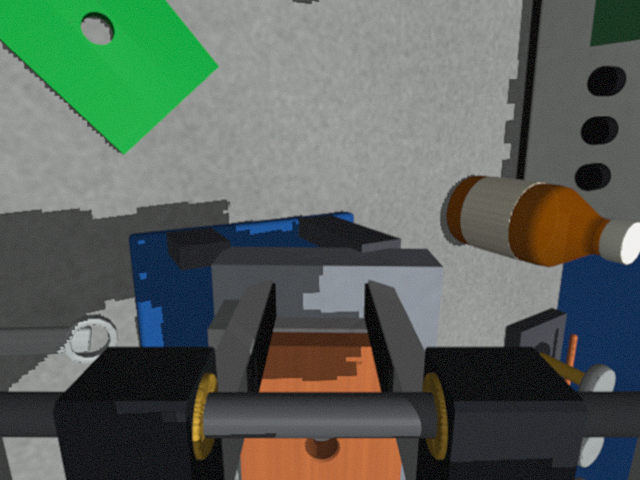

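jog_arm(moves=[[[8, -1, -15], [0, 0, 0], 40], [[14, -1, -24], [0, 0, 0], 40], [[17, -1, -29], [0, 0, 0], 40], [[17, -1, -29], [0, 0, 0], 40]])

```text
time_s: 2.0
ee_pos: [0.5298, 0.2879, 0.1106]
eef_rot: [2.616, -0.001, 1.532]
force: [0.6, -0.4, 0.2]
grip_width: 0.0399
```

Run:
```python
from h import *
p=np.load('deck.npy');tcpdeck(p)
print(deckR(p[2])[:,1])
```

```text
deck xyz mm [  0.7 112.2   6. ] rot err deg [-0.09 -0.02  0.16] F deck [ 0.6 -0.3 -0.1] t 2.0
[0.03663274 0.9993288  0.        ]
```

jog_arm(moves=[[[-0.3, -8, 0], [0, 0, 0], 40], [[-0.6, -16, 0], [0, 0, 0], 40], [[-0.8, -22, 0], [0, 0, 0], 40], [[-1.0, -28, 0], [0, 0, 0], 40], [[-1.2, -34, 0], [0, 0, 0], 40]])

```text
time_s: 2.42
ee_pos: [0.5285, 0.2532, 0.111]
eef_rot: [2.616, -0.002, 1.531]
force: [-0.8, 1.4, 1.1]
grip_width: 0.0399
```

jog_arm(moves=[[[-0.1, -4, 0], [0, 0, 0], 40], [[-0.3, -8, 0], [0, 0, 0], 40], [[-0.4, -11, 0], [0, 0, 0], 40], [[-0.4, -12, 0], [0, 0, 0], 40]])

```text
time_s: 2.75
ee_pos: [0.5281, 0.2416, 0.1106]
eef_rot: [2.616, -0.002, 1.531]
force: [-1.8, 7.7, 1.2]
grip_width: 0.0399
```

Run:
```python
from h import *
p=np.load('deck.npy');tcpdeck(p)
```

```text
deck xyz mm [ 0.7 65.8  6.1] rot err deg [-0.12  0.01  0.2 ] F deck [-1.2  7.6  2.1] t 2.75
```

jog_arm(moves=[[[0, -1, 0], [0, 0, 0], 40], [[-0.1, -2, 0], [0, 0, 0], 40], [[-0.1, -2, 0], [0, 0, 0], 40]])

```text
time_s: 3.0
ee_pos: [0.5281, 0.2415, 0.1108]
eef_rot: [2.615, -0.005, 1.533]
force: [0.1, 16.2, -1.6]
grip_width: 0.0401
```

Run:
```python
from h import *
p=np.load('deck.npy');tcpdeck(p)
```

```text
deck xyz mm [ 0.8 65.7  6.3] rot err deg [-0.18  0.2   0.21] F deck [-1.2 16.2 -1.2] t 3.0
```

jog_arm(moves=[[[0.2, 6, 0], [0, 0, 0], 40], [[0.8, 22, 0], [0, 0, 0], 40], [[-14, 22, 26], [0, 0, 0], 40], [[-34, 22, 60], [0, 0, 0], 40], [[-49, 22, 85], [0, 0, 0], 40]])

```text
time_s: 3.42
ee_pos: [0.4779, 0.2618, 0.1965]
eef_rot: [2.617, -0.001, 1.531]
force: [0.6, -0.5, 1.0]
grip_width: 0.0402
```

Run:
```python
from h import *
p=np.load('deck.npy');tcpdeck(p)
snap('wrist','w3');snap('scene','s3');snap('side','d3')
for n,(x,y,w,h) in {'s3':(325,190,130,120),'d3':(210,165,110,110)}.items():
    im=cv2.imread(f'pics/{n}.png')[y:y+h,x:x+w]
    cv2.imwrite(f'pics/{n}_st.png',cv2.resize(im,None,fx=5,fy=5,interpolation=cv2.INTER_CUBIC)) 
tcpdeck(p)
```

```text
deck xyz mm [ -0.4  84.1 105.9] rot err deg [-0.04 -0.05  0.15] F deck [ 1.  -0.4  0.5] t 3.4167
deck xyz mm [  0.8  84.6 106. ] rot err deg [-0.25  0.08  0.19] F deck [-0.1 -0.1 -0.4] t 3.5667
```

View pics/w3.png

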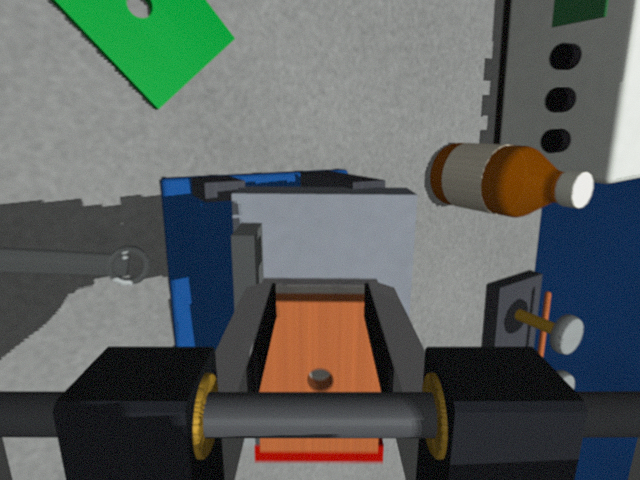

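View pics/s3_st.png

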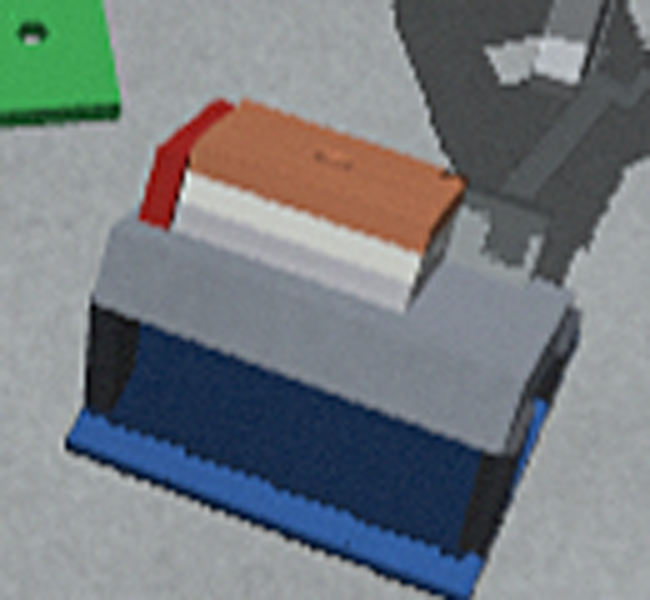

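View pics/d3_st.png

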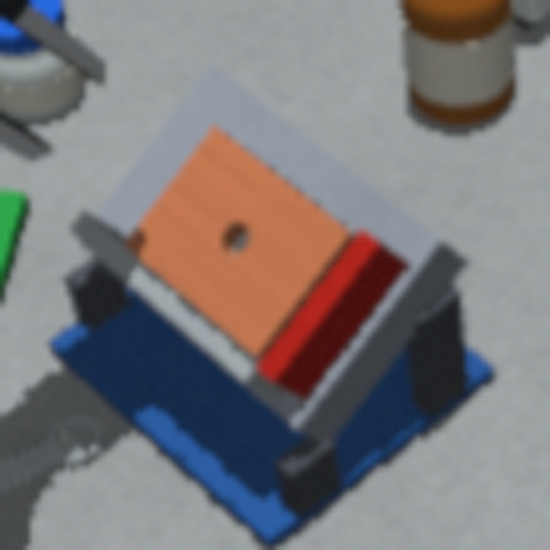

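Run:
```python
from h import *
im=cv2.imread('pics/w3.png')[260:470,230:410]
cv2.imwrite('pics/w3c.png',cv2.resize(im,None,fx=3.5,fy=3.5,interpolation=cv2.INTER_CUBIC))
```

```text
(no output)
```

View pics/w3c.png

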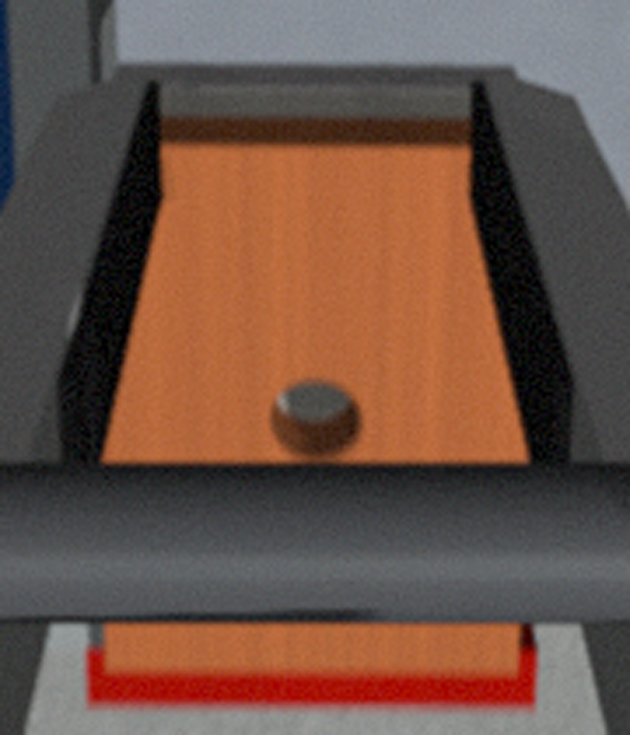

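```bash
cat >> h.py <<'E'
def ray(c,uv):
    f=240/np.tan(np.radians(c['vertical_fov'])/2); v=(np.array(uv,float)-[c['cx'],c['cy']])/f; s=v.copy()
    for _ in range(20): s=v/(1+c['k1']*(s@s))
    if 'hand_eye' in c:
        T=np.eye(4);T[:3,:3]=R.from_euler('xyz',c['obs_rot']).as_matrix();T[:3,3]=c['obs_pos'];M=T@c['hand_eye'];Rm=M[:3,:3];e=M[:3,3]
    else: Rm=R.from_euler('xyz',c['attitude']).as_matrix(); e=c['eye']
    return e,Rm@np.r_[s,1]
def ondeck(c,uv,p,z):
    e,d=ray(c,uv);D=deckR(p[2]);e=(e-[p[0],p[1],.105])@D;d=d@D
    return ((e+d*(z-e[2])/d[2])*1e3).round(1)
E
python3 - <<'E'
from h import *
p=np.load('deck.npy');c=load('w3')
C=lambda x,y:(x/3.5+230-.4,y/3.5+260-.4)
print('hole',ondeck(c,C(316,418),p,.042))
for q in [(160,143),(470,143),(105,675),(520,672)]: print(ondeck(c,C(*q),p,.042))
print('stop top',[ondeck(c,C(*q),p,.036) for q in [(88,705),(535,703)]])
D=lambda a:np.array(a)/5+[210,165]-.4
d=load('d3');print('side',[ondeck(d,D(q),p,.042) for q in [(213,127),(352,235),(258,358),(236,237)]])
S=lambda a:np.array(a)/5+[325,190]-.4
s=load('s3');print('scene',[ondeck(s,S(q),p,.042) for q in [(245,100),(465,185),(334,160)]])
E
```

```text
hole [-0.6  0.2 42. ]
[-28.   55.7  42. ]
[26.8 55.5 42. ]
[-42.4 -57.5  42. ]
[ 39.4 -57.   42. ]
stop top [array([-47.2, -70.2,  36. ]), array([ 43.7, -70. ,  36. ])]
side [array([39.3, 56.5, 42. ]), array([ 38.7, -54.4,  42. ]), array([-40.3, -53.7,  42. ]), array([ 1.1,  2.1, 42. ])]
scene [array([-42.2, -53.4,  42. ]), array([-28.2,  56.8,  42. ]), array([-2.3,  0.8, 42. ])]
```

Run:
```python
from h import *
p=np.load('deck.npy')
for q in [[.066,0,.1],[.066,0,.06],[.066,0,.007]]: go(d2w(p,q)[0],Rtool(p[2]))
e,d=ray(load('scene0'),(398,330)); print('bottle cap',e+d*(.145-e[2])/d[2])
```

```text
t 3.57 shift mm [ 56.3 -86.8  27.4] turn u [-0.03  0.05  0.02] F [ 0.1 -0.1 -0.4]
t 3.57 shift mm [ 76.3 -87.5  -7.3] turn u [-0.03  0.05  0.02] F [ 0.1 -0.1 -0.4]
t 3.57 shift mm [102.8 -88.5 -53.2] turn u [-0.03  0.05  0.02] F [ 0.1 -0.1 -0.4]
bottle cap [0.76434989 0.27380857 0.145     ]
```

jog_arm(moves=[[[19, -29, 9], [0, 0, 0], 0], [[38, -58, 18], [0, 0, 0], 0], [[56, -87, 27], [0, 0, 0], 0], [[76, -88, -7], [0, 0, 0], 0], [[76, -88, -7], [0, 0, 0], 0]])

```text
time_s: 3.98
ee_pos: [0.5557, 0.1709, 0.1818]
eef_rot: [2.624, 0.002, 1.528]
force: [-0.6, 0.1, -2.2]
grip_width: 0.01
```

jog_arm(moves=[[[8, 0, -14], [0, 0, 0], 0], [[16, -0.5, -28], [0, 0, 0], 0], [[24, -1, -42], [0, 0, 0], 0], [[26, -1, -46], [0, 0, 0], 0], [[26, -1, -46], [0, 0, 0], 0]])

```text
time_s: 4.4
ee_pos: [0.5805, 0.1725, 0.1406]
eef_rot: [2.619, -0.0, 1.531]
force: [0.1, -0.4, -0.1]
grip_width: -0.0001
```

Run:
```python
from h import *
p=np.load('deck.npy');tcpdeck(p);print(ctrl.get_obs()['grip_width'])
snap('wrist','w4')
print(deckR(p[2])[:,0])
```

```text
deck xyz mm [63.2 -1.3  4.6] rot err deg [ 0.08 -0.08  0.16] F deck [ 0.  -0.4 -0.1] t 4.4
-6.214157844184362e-05
[ 0.86544412 -0.03172489  0.5       ]
```

View pics/w4.png

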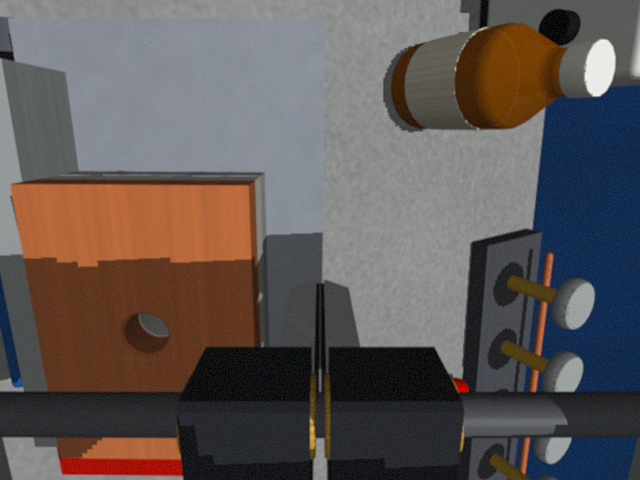

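jog_arm(moves=[[[-4, 0.1, -1.6], [0, 0, 0], 0], [[-7, 0.2, -3.3], [0, 0, 0], 0], [[-9, 0.3, -4.5], [0, 0, 0], 0], [[-10, 0.3, -5], [0, 0, 0], 0], [[-10, 0.3, -5], [0, 0, 0], 0]])

```text
time_s: 4.87
ee_pos: [0.5706, 0.1732, 0.1377]
eef_rot: [2.616, -0.002, 1.532]
force: [-0.0, -0.1, -0.1]
grip_width: 0.0005
```

Run:
```python
from h import *
p=np.load('deck.npy');tcpdeck(p)
```

```text
deck xyz mm [53.2 -1.   7. ] rot err deg [-0.12  0.    0.17] F deck [-0.1 -0.1 -0.1] t 4.8667
```

jog_arm(moves=[[[-1, 0, -0.6], [0, 0, 0], 0], [[-2, 0, -1.1], [0, 0, 0], 0], [[-2, 0, -1.1], [0, 0, 0], 0]])

```text
time_s: 5.12
ee_pos: [0.5693, 0.1732, 0.1369]
eef_rot: [2.615, -0.002, 1.531]
force: [1.6, 0.5, 1.8]
grip_width: 0.0008
```

jog_arm(moves=[[[-1, 0, -0.6], [0, 0, 0], 0], [[-2, 0, -1.1], [0, 0, 0], 0], [[-2, 0, -1.1], [0, 0, 0], 0]])

```text
time_s: 5.37
ee_pos: [0.5689, 0.1733, 0.1375]
eef_rot: [2.611, -0.003, 1.532]
force: [11.2, -2.1, 6.2]
grip_width: 0.0004
```

Run:
```python
from h import *
p=np.load('deck.npy');tcpdeck(p)
```

```text
deck xyz mm [51.6 -0.9  7.7] rot err deg [-0.43  0.08  0.21] F deck [12.9 -1.7 -0.3] t 5.3667
```

jog_arm(moves=[[[7, 0, 4], [0, 0, 0], 0], [[0, 0, 30], [0, 0, 0], 0], [[-14, 0, 70], [0, 0, 0], 10], [[-20, -20, 95], [0, 0, 0], 30], [[-20, -50, 110], [0, 0, 0], 50]])

```text
time_s: 5.78
ee_pos: [0.5466, 0.1244, 0.2486]
eef_rot: [2.614, -0.003, 1.535]
force: [0.5, -1.1, 0.9]
grip_width: 0.0166
```

Run:
```python
from h import *
p=np.load('deck.npy');tcpdeck(p)
def onz(c,uv,z): e,d=ray(c,uv); return e+d*(z-e[2])/d[2]
s=load('scene0');d=load('side0')
S=lambda a:np.array(a)/8+[210,160]-.4
D=lambda a:np.array(a)/8+[320,290]-.4
rs=S([[152,82],[231,80],[238,130],[148,138]]);rd=D([[432,158],[517,178],[500,250],[415,232]])
for c,q in((s,rs),(d,rd)):
    P=np.array([onz(c,a,.122)[:2] for a in q]);print(P.round(4),P.mean(0))
    E=np.roll(P,-1,0)-P; print(np.hypot(*E.T).round(4),(np.degrees(np.arctan2(E[:,1],E[:,0]))%90).round(1))
print(onz(s,S([435,205]),.098),onz(d,D([227,118]),.098))
o=ctrl.get_obs();print(o['ee_pos'],o['qpos'])
```

```text
deck xyz mm [ 89.4 -50.6 114.2] rot err deg [-0.25  0.15  0.05] F deck [ 0.9 -1.   0.6] t 5.7833
[[ 0.4856 -0.2508]
 [ 0.4751 -0.2286]
 [ 0.494  -0.2159]
 [ 0.5079 -0.2397]] [ 0.49065646 -0.2337815 ]
[0.0245 0.0227 0.0276 0.0249] [25.2 34.  30.5 26.5]
[[ 0.4949 -0.2199]
 [ 0.5058 -0.2414]
 [ 0.4848 -0.2515]
 [ 0.4736 -0.2308]] [ 0.48977133 -0.23588911]
[0.024  0.0232 0.0236 0.0239] [26.9 25.8 28.6 26.9]
[ 0.4784481  -0.15797659  0.098     ] [ 0.47752482 -0.16077107  0.098     ]
[0.54659058 0.1243875  0.24857036] [ 0.21866853  0.02278754  1.8279296  -0.17744652  0.78441591  0.3487343 ]
```

```bash
cat >> h.py <<'E'
def Rdown(ydeg):
    a=np.radians(ydeg); return np.column_stack([[-np.sin(a),np.cos(a),0],[np.cos(a),np.sin(a),0],[0,0,-1]])
E
python3 - <<'E'
from h import *
go([.49,-.235,.2],Rdown(27))
E
```

```text
t 5.78 shift mm [ -56.6 -359.4  -48.6] turn u [-1.35  5.96  5.68] F [ 0.5 -1.1  0.9]
```

jog_arm(moves=[[[-6, -36, 0], [-0.14, 0.6, 0.57], 50], [[-12, -72, 0], [-0.28, 1.2, 1.14], 50], [[-18, -108, 0], [-0.42, 1.8, 1.71], 50], [[-24, -144, 0], [-0.56, 2.4, 2.28], 50], [[-30, -180, 0], [-0.7, 3.0, 2.85], 50]])

```text
time_s: 6.2
ee_pos: [0.5162, -0.0585, 0.2456]
eef_rot: [2.884, 0.035, 1.789]
force: [1.2, -0.5, 0.1]
grip_width: 0.0486
```

jog_arm(moves=[[[-6, -36, -10], [-0.14, 0.6, 0.57], 50], [[-12, -72, -20], [-0.28, 1.2, 1.14], 50], [[-18, -108, -30], [-0.42, 1.8, 1.71], 50], [[-24, -144, -40], [-0.56, 2.4, 2.28], 50], [[-28, -175, -48], [-0.65, 2.96, 2.83], 50]])

```text
time_s: 6.62
ee_pos: [0.488, -0.234, 0.1964]
eef_rot: [-3.137, 0.001, 2.042]
force: [-0.1, 0.6, -0.2]
grip_width: 0.0502
```

Run:
```python
from h import *
go([.49,-.235,.2],Rdown(27))
snap('wrist','w5')
go([.49,-.235,.2],Rdown(27))
```

```text
t 6.62 shift mm [ 2.  -1.   3.6] turn u [ 0.03 -0.04  0.  ] F [-0.1  0.6 -0.2]
t 6.67 shift mm [2.7 2.6 5.5] turn u [ 0.04 -0.11 -0.02] F [-0.5 -3.3 -2.1]
```

View pics/w5.png

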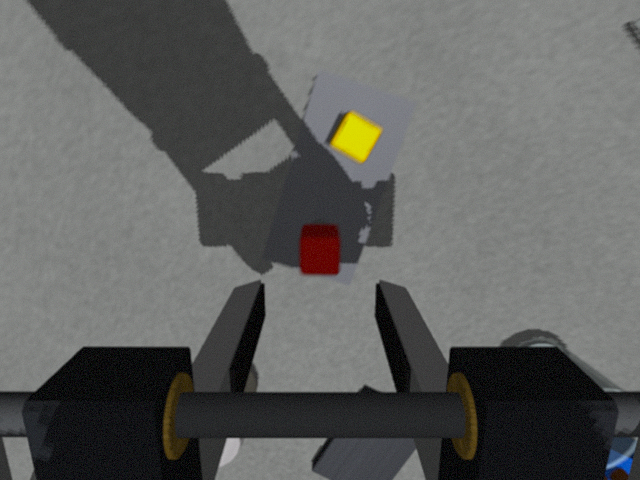

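Run:
```python
from h import *
c=load('w5')
for z in(.122,.082):
    a=np.radians(27);h=.013
    P=[[.490+h*(i*np.cos(a)-j*np.sin(a)),-.235+h*(i*np.sin(a)+j*np.cos(a)),z] for i,j in((1,1),(1,-1),(-1,-1),(-1,1))]
    print(proj(c,P).round(1))
im=c['frame'][200:300,270:370,::-1];cv2.imwrite('pics/w5c.png',cv2.resize(im,None,fx=6,fy=6,interpolation=cv2.INTER_CUBIC))
```

```text
[[344.2 234.4]
 [343.6 274.2]
 [302.6 274.2]
 [302.1 234.4]]
[[341.4 220.4]
 [340.9 255.5]
 [305.  255.5]
 [304.6 220.4]]
```

View pics/w5c.png

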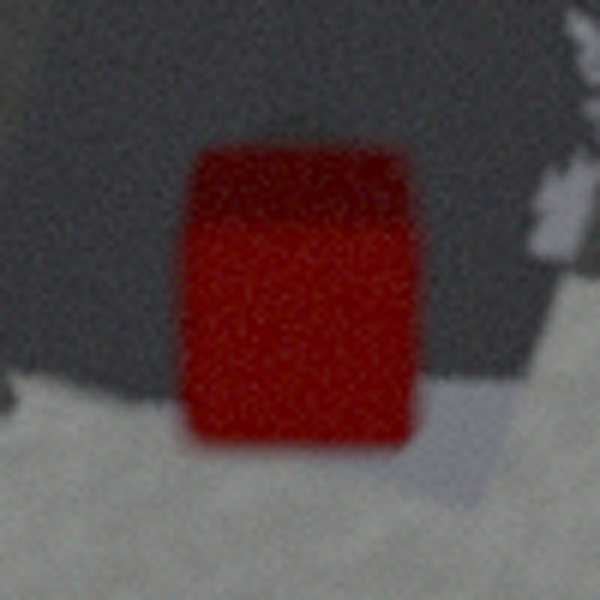

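Run:
```python
from h import *
go([.489,-.236,.13],Rdown(27))
go([.489,-.236,.086],Rdown(27))
```

```text
t 6.67 shift mm [  1.7   1.6 -64.5] turn u [ 0.04 -0.11 -0.02] F [-0.5 -3.3 -2.1]
t 6.67 shift mm [   1.7    1.6 -108.5] turn u [ 0.04 -0.11 -0.02] F [-0.5 -3.3 -2.1]
```

jog_arm(moves=[[[1, 1, -25], [0, -0.05, 0], 50], [[1, 1, -50], [0, -0.05, 0], 50], [[1, 1, -60], [0, -0.05, 0], 50], [[1, 1, -60], [0, -0.05, 0], 50]])

```text
time_s: 7.0
ee_pos: [0.489, -0.2303, 0.135]
eef_rot: [-3.141, 0.001, 2.04]
force: [0.5, 0.4, -0.4]
grip_width: 0.0502
```

Run:
```python
from h import *
go([.489,-.236,.086],Rdown(27))
snap('wrist','w6')
```

```text
t 7.0 shift mm [  0.   -5.7 -49. ] turn u [0.01 0.   0.02] F [ 0.5  0.4 -0.4]
```

View pics/w6.png

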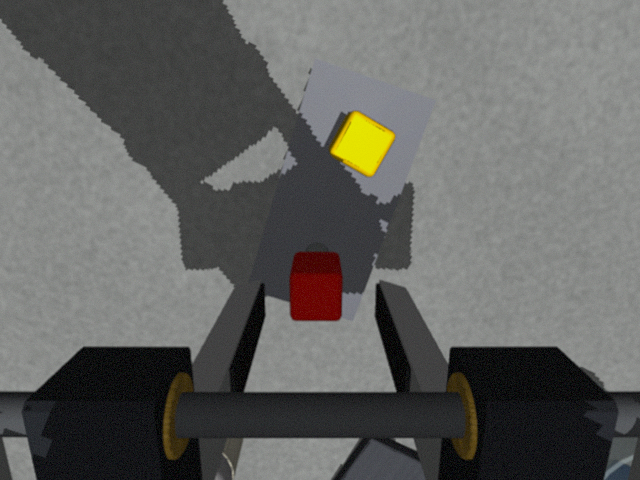

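Run:
```python
from h import *
c=load('w6')
im=c['frame'][235:335,270:370,::-1];cv2.imwrite('pics/w6c.png',cv2.resize(im,None,fx=6,fy=6,interpolation=cv2.INTER_CUBIC))
print(c['obs_pos'])
print(proj(c,[[.489,-.236,.122]]),proj(c,[[.489,-.240,.122]]),proj(c,[[.485,-.236,.122]]))
```

```text
[ 0.4889931  -0.23025675  0.13502151]
[[315.23412026 298.05702219]] [[311.57367583 304.81643395]] [[307.89582502 294.60953684]]
```

View pics/w6c.png

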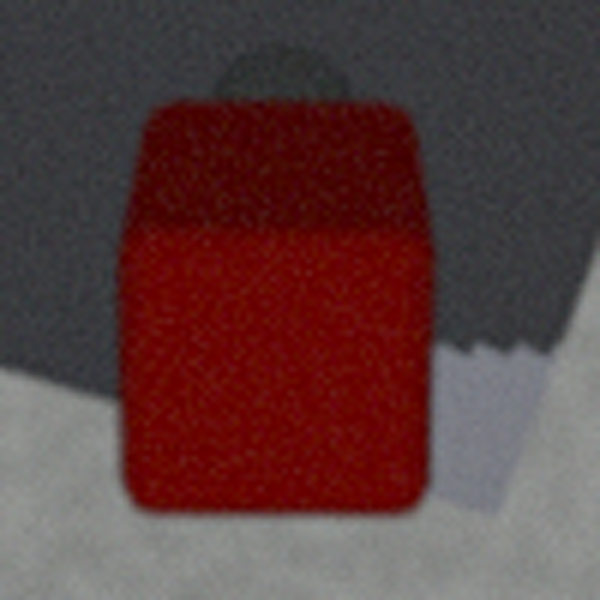

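jog_arm(moves=[[[0, -5, -2], [0, 0, 0], 50], [[0, -5, -20], [0, 0, 0], 50], [[0, -5, -40], [0, 0, 0], 50], [[0, -5, -48], [0, 0, 0], 50], [[0, -5, -48], [0, 0, 0], 50]], squeeze=25)

```text
time_s: 7.47
ee_pos: [0.4896, -0.2358, 0.0886]
eef_rot: [3.14, 0.004, 2.04]
force: [-0.2, -0.3, -0.0]
grip_width: 0.0498
```

jog_arm(moves=[[[0, 0, 0], [0, 0, 0], 20], [[0, 0, 0], [0, 0, 0], 20], [[0, 0, 0], [0, 0, 0], 15], [[0, 0, 0], [0, 0, 0], 15], [[0, 0, 0], [0, 0, 0], 15]], squeeze=30)

```text
time_s: 7.88
ee_pos: [0.4903, -0.2361, 0.0901]
eef_rot: [3.139, 0.006, 2.04]
force: [-0.0, 0.8, 4.3]
grip_width: 0.0258
```

Run:
```python
from h import *
go([.489,-.235,.086],Rdown(27)); print(ctrl.get_obs()['grip_width'])
snap('wrist','w7')
```

```text
t 7.88 shift mm [-1.3  1.1 -4.1] turn u [0.05 0.06 0.02] F [-0.   0.8  4.3]
0.02578986200741101
```

View pics/w7.png

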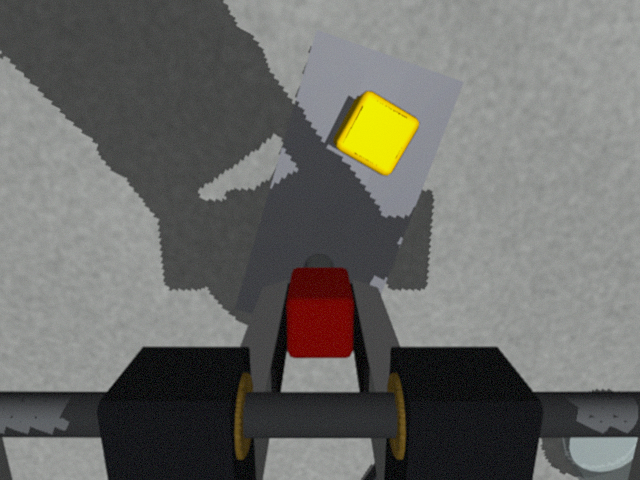

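jog_arm(moves=[[[0, 0, 10], [0, 0, 0], 15], [[0, 0, 40], [0, 0, 0], 15], [[0, 0, 80], [0, 0, 0], 15], [[0, 0, 120], [0, 0, 0], 15], [[0, 0, 150], [0, 0, 0], 15]], squeeze=40)

```text
time_s: 8.35
ee_pos: [0.4899, -0.2359, 0.2432]
eef_rot: [3.138, 0.007, 2.04]
force: [0.1, -0.6, -0.4]
grip_width: 0.0259
```

Run:
```python
from h import *
p=np.load('deck.npy')
print(ctrl.get_obs()['grip_width'])
snap('wrist','w8')
# TCP target: tip 25mm above top plate: z=42+25+82
go(d2w(p,[-.0009,.0015,.149])[0],Rtool(p[2]))
```

```text
0.02589138537961473
t 8.4 shift mm [-38.4 416.6 -15. ] turn u [ 1.43 -5.8  -5.63] F [-0.1 -0.3  5.1]
```

View pics/w8.png

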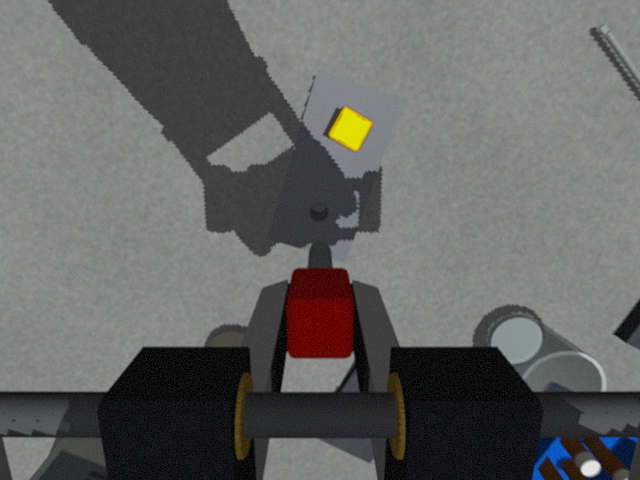

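jog_arm(moves=[[[-3, 32, 4], [0.11, -0.45, -0.43], 15], [[-6, 64, 8], [0.22, -0.9, -0.87], 15], [[-9, 96, 12], [0.33, -1.34, -1.3], 15], [[-12, 128, 16], [0.44, -1.78, -1.73], 15], [[-15, 160, 20], [0.55, -2.23, -2.17], 15]])

```text
time_s: 8.82
ee_pos: [0.4743, -0.0745, 0.2596]
eef_rot: [2.939, 0.031, 1.844]
force: [1.8, 0.2, -0.8]
grip_width: 0.0256
```

jog_arm(moves=[[[-3, 32, 0], [0.11, -0.45, -0.43], 15], [[-6, 64, 0], [0.22, -0.9, -0.87], 15], [[-9, 96, 0], [0.33, -1.34, -1.3], 15], [[-12, 128, 0], [0.44, -1.78, -1.73], 15], [[-15, 160, 0], [0.55, -2.23, -2.17], 15]])

```text
time_s: 9.23
ee_pos: [0.4592, 0.0854, 0.2597]
eef_rot: [2.739, 0.017, 1.649]
force: [-0.2, -0.2, -1.4]
grip_width: 0.0254
```

Run:
```python
from h import *
p=np.load('deck.npy')
go(d2w(p,[-.0009,.0015,.164])[0],Rtool(p[2]))
```

```text
t 9.23 shift mm [-13.8  94.8 -13.2] turn u [ 0.23 -1.38 -1.31] F [-0.2 -0.2 -1.4]
```

jog_arm(moves=[[[-4, 32, -3], [0.08, -0.46, -0.44], 15], [[-9, 64, -7], [0.16, -0.92, -0.88], 15], [[-14, 90, -13], [0.23, -1.38, -1.31], 15], [[-14, 94, -13], [0.23, -1.38, -1.31], 15], [[-14, 94, -13], [0.23, -1.38, -1.31], 15]])

```text
time_s: 9.65
ee_pos: [0.445, 0.1796, 0.246]
eef_rot: [2.622, 0.002, 1.539]
force: [1.0, 0.1, -1.0]
grip_width: 0.0257
```

Run:
```python
from h import *
p=np.load('deck.npy')
tcpdeck(p)
for n,f in(('wrist','w9'),('scene','s9'),('side','d9')): snap(n,f)
tcpdeck(p)
for n,(x,y,w,h) in {'s9':(325,130,150,150),'d9':(200,145,130,130),'w9':(220,200,200,180)}.items():
    im=cv2.imread(f'pics/{n}.png')[y:y+h,x:x+w]
    cv2.imwrite(f'pics/{n}_st.png',cv2.resize(im,None,fx=4,fy=4,interpolation=cv2.INTER_CUBIC))
```

```text
deck xyz mm [ -1.6   0.8 163.7] rot err deg [ 0.21  0.06 -0.31] F deck [ 0.4  0.1 -1.3] t 9.65
deck xyz mm [-1.000e-01 -1.500e+00  1.636e+02] rot err deg [ 0.16 -0.03 -0.11] F deck [-0.1  0.4 -0.6] t 9.8
```

View pics/w9_st.png

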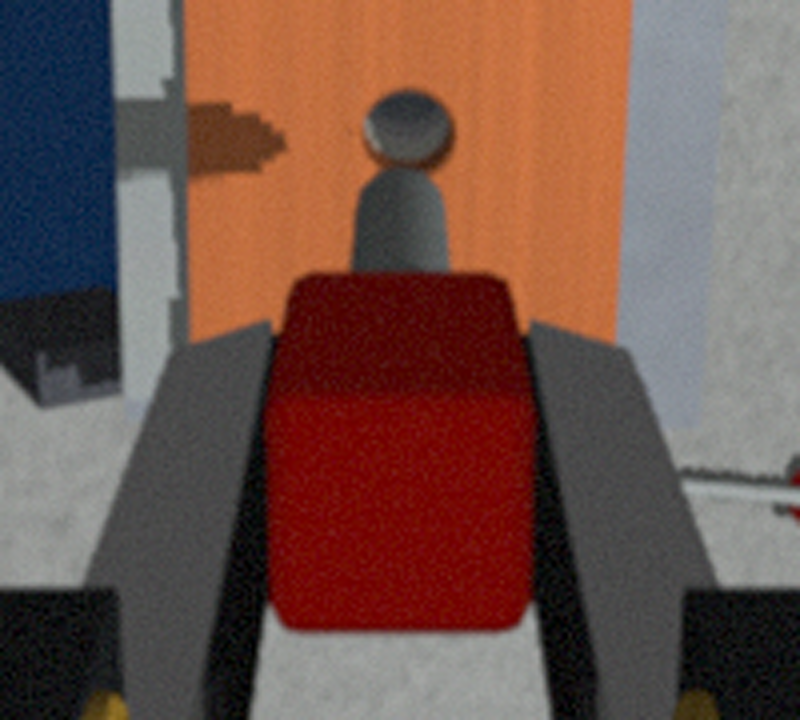

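View pics/d9_st.png

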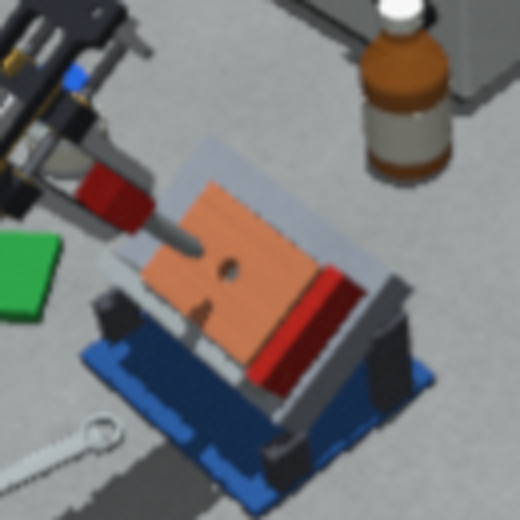

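View pics/s9_st.png

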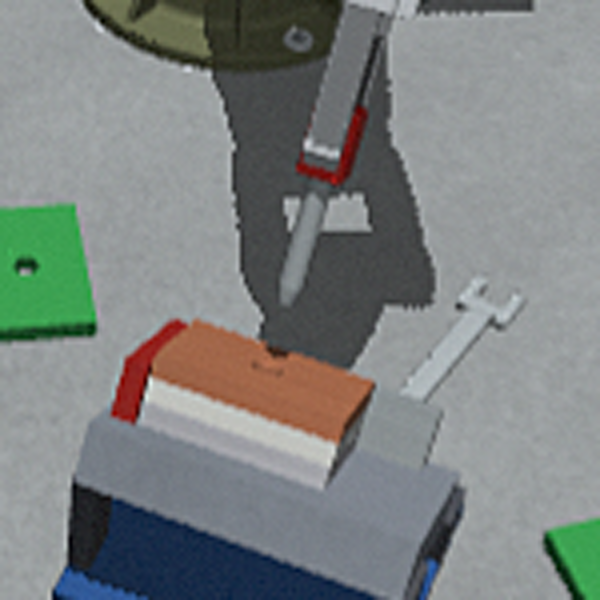

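```bash
cat > tool.py <<'E'
from h import *
def T(c): c=dict(c);c['obs_pos']=np.zeros(3);c['obs_rot']=np.zeros(3);return c
def ontool(c,uv,z): e,d=ray(T(c),uv);return ((e+d*(z-e[2])/d[2])*1e3).round(2)
def tiprow(c,x0,y0=0,z=.082):
    a=np.linspace(0,2*np.pi,73);P=np.c_[x0+.0045*np.cos(a),y0+.0045*np.sin(a),0*a+z];q=proj(T(c),P);return q[:,1].min(),q[:,0].mean()
E
python3 - <<'E'
from tool import *
c=load('w9');C=lambda x,y:(x/4+220-.4,y/4+200-.4)
for q in[(267,395),(532,395),(275,630),(528,630)]: print(ontool(c,C(*q),-.032))
print('head lower edge',[ontool(c,C(*q),.008) for q in[(292,275),(508,275)]])
print('tip obs',C(400,168),[tiprow(c,x) for x in(-.003,-.0015,0,.0015)])
print('hole in tool at z=.122',ontool(c,C(409,128),.122))
E
```

```text
[ 13.55 -12.43 -32.  ]
[ 13.54  12.38 -32.  ]
[-11.11 -12.18 -32.  ]
[-11.11  12.48 -32.  ]
head lower edge [array([ 11.67, -12.62,   8.  ]), array([11.67, 12.56,  8.  ])]
tip obs (319.6, 241.6) [(np.float64(245.8140380212612), np.float64(319.79490723048633)), (np.float64(243.55843312231983), np.float64(319.7935227534043)), (np.float64(241.29626606962137), np.float64(319.7921342188086)), (np.float64(239.02751159062805), np.float64(319.7907416108934))]
hole in tool at z=.122 [  0.91   1.48 122.  ]
```

jog_arm(moves=[[[8, 0, -11], [0, 0, 0], 15], [[12, 0, -16], [0, 0, 0], 15], [[12, 0, -16], [0, 0, 0], 15], [[12, 0, -16], [0, 0, 0], 15]])

```text
time_s: 10.13
ee_pos: [0.4581, 0.1772, 0.2301]
eef_rot: [2.621, 0.002, 1.534]
force: [0.2, -0.3, -1.0]
grip_width: 0.0258
```

Run:
```python
from h import *
p=np.load('deck.npy')
tcpdeck(p)
snap('wrist','w10');tcpdeck(p)
snap('wrist','w11');tcpdeck(p)
for n in('w10','w11'):
    im=cv2.imread(f'pics/{n}.png')[200:280,260:380]
    cv2.imwrite(f'pics/{n}_st.png',cv2.resize(im,None,fx=6,fy=6,interpolation=cv2.INTER_CUBIC))
```

```text
deck xyz mm [  2.   -1.1 143.4] rot err deg [ 0.2  -0.08 -0.05] F deck [-0.3 -0.3 -1. ] t 10.1333
deck xyz mm [  2.1  -0.8 143.7] rot err deg [ 0.16 -0.05 -0.06] F deck [-0.4 -0.2 -0.7] t 10.1833
deck xyz mm [  2.1  -0.6 143.9] rot err deg [ 0.14 -0.03 -0.07] F deck [-0.5  1.  -1.2] t 10.2333
```

View pics/w10_st.png

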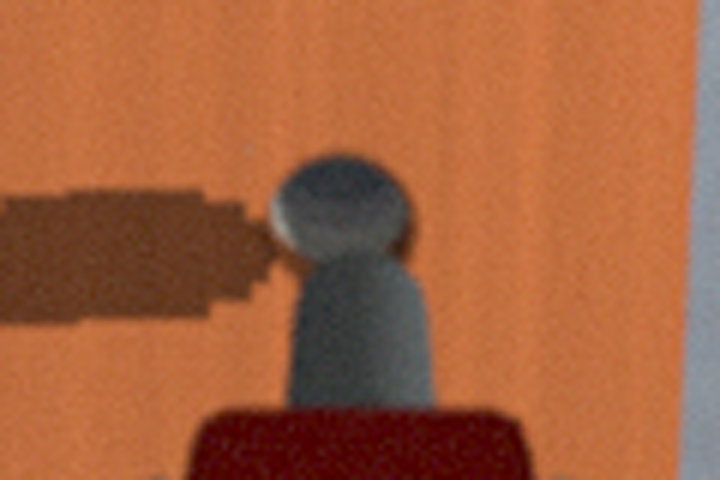

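View pics/w11_st.png

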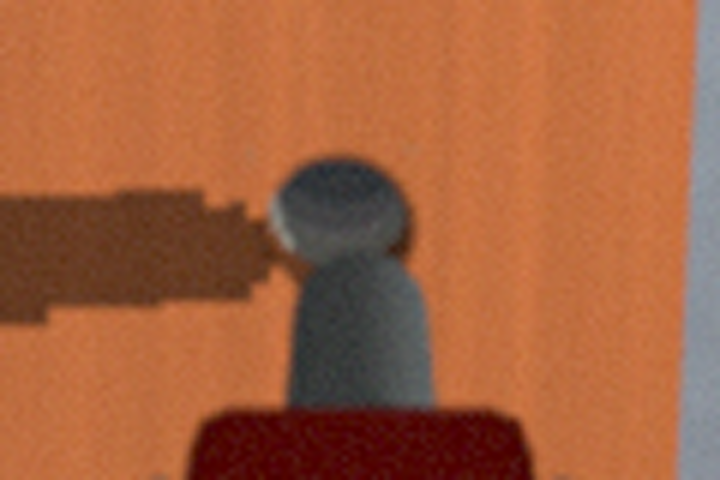

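Run:
```python
from tool import *
c=load('w11')
print(ontool(c,(316.8,235.6),.1017))
# predicted hole ellipse extent for hole at tool (x,y)
a=np.linspace(0,6.28,73)
for x in(-.002,0,.001,.002,.003,.004):
    q=proj(T(c),np.c_[x+.00825*np.cos(a),-.002+.00825*np.sin(a),0*a+.1017]);print(x,q.min(0).round(1),q.max(0).round(1))
C=lambda x,y:(x/6+260-.4,y/6+200-.4)
print('obs top',C(343,153),'L/R',C(270,0),C(414,0)); print('tip obs',C(362,252),[(x,tiprow(c,x)[0].round(1)) for x in(-.002,-.001,0,.001)])
```

```text
[  3.15  -2.06 101.7 ]
-0.002 [304.9 231.2] [328.9 254.3]
0 [304.9 228.4] [328.9 251.6]
0.001 [304.9 226.9] [328.9 250.2]
0.002 [304.8 225.5] [328.9 248.8]
0.003 [304.8 224.1] [328.9 247.4]
0.004 [304.8 222.6] [329. 246.]
obs top (316.7666666666667, 225.1) L/R (304.6, 199.6) (328.6, 199.6)
tip obs (319.93333333333334, 241.6) [(-0.002, np.float64(244.3)), (-0.001, np.float64(242.8)), (0, np.float64(241.3)), (0.001, np.float64(239.8))]
```

jog_arm(moves=[[[-1.6, 2.6, -1], [0, 0, 0], 15], [[2, 2.5, -7], [0, 0, 0], 15], [[5.4, 2.3, -13.1], [0, 0, 0], 15], [[5.4, 2.3, -13.1], [0, 0, 0], 15], [[5.4, 2.3, -13.1], [0, 0, 0], 15]])

```text
time_s: 10.65
ee_pos: [0.4633, 0.1803, 0.2165]
eef_rot: [2.622, 0.002, 1.536]
force: [-0.3, -0.2, -1.7]
grip_width: 0.026
```

Run:
```python
from h import *
p=np.load('deck.npy')
tcpdeck(p)
snap('wrist','w12');snap('side','d12');tcpdeck(p)
for n in('w12',):
    im=cv2.imread(f'pics/{n}.png')[200:280,260:380]
    cv2.imwrite(f'pics/{n}_st.png',cv2.resize(im,None,fx=6,fy=6,interpolation=cv2.INTER_CUBIC)) 
im=cv2.imread('pics/d12.png')[180:250,220:300];cv2.imwrite('pics/d12_st.png',cv2.resize(im,None,fx=8,fy=8,interpolation=cv2.INTER_CUBIC))
```

```text
deck xyz mm [ -0.5   2.2 129. ] rot err deg [ 0.21 -0.04 -0.11] F deck [-1.1 -0.2 -1.3] t 10.65
deck xyz mm [-1.000e-01  2.300e+00  1.295e+02] rot err deg [ 0.16 -0.02 -0.11] F deck [-0.3  0.3 -1.1] t 10.75
```

View pics/w12_st.png

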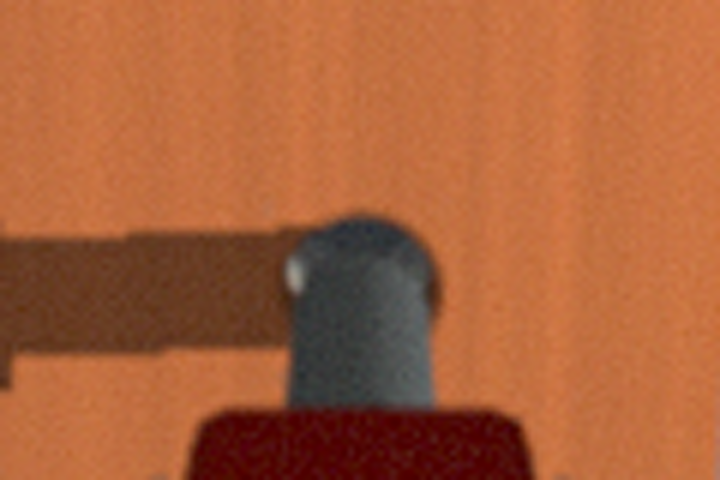

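View pics/d12_st.png

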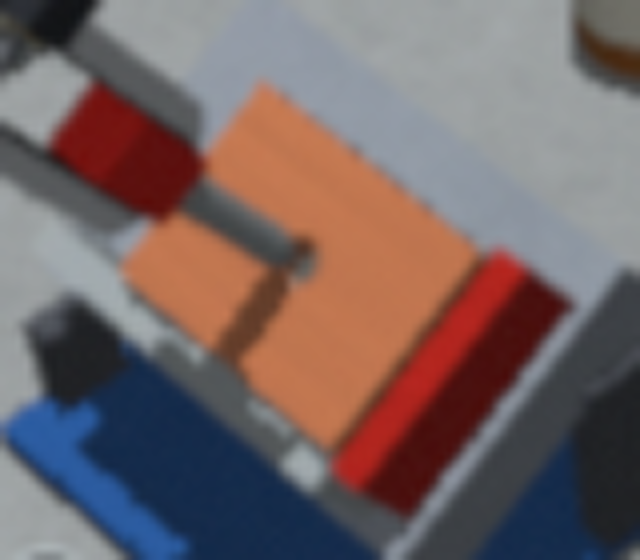

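Run:
```python
from tool import *
c=load('w12')
a=np.linspace(0,6.28,73)
for z in(.085,.088):
  for x in(-.002,-.001,0,.001,.002):
    q=proj(T(c),np.c_[x+.00825*np.cos(a),.0+.00825*np.sin(a),0*a+z]);print(z,x,q.min(0).round(1),q.max(0).round(1))
C=lambda x,y:(x/6+260-.4,y/6+200-.4)
print(C(363,213),C(287,0),C(439,0))
```

```text
0.085 -0.002 [307.1 237.4] [332.5 261.8]
0.085 -0.001 [307.1 235.9] [332.5 260.4]
0.085 0 [307.1 234.4] [332.5 258.9]
0.085 0.001 [307.1 232.9] [332.5 257.4]
0.085 0.002 [307.  231.4] [332.5 256. ]
0.088 -0.002 [307.2 236.3] [332.4 260.4]
0.088 -0.001 [307.2 234.8] [332.4 259. ]
0.088 0 [307.2 233.3] [332.4 257.5]
0.088 0.001 [307.2 231.8] [332.4 256.1]
0.088 0.002 [307.2 230.3] [332.4 254.6]
(320.1, 235.1) (307.43333333333334, 199.6) (332.7666666666667, 199.6)
```

jog_arm(moves=[[[0, -0.5, 0], [0, 0, 0], 15], [[2.5, -0.6, -4.3], [0, 0, 0], 15], [[5, -0.7, -8.7], [0, 0, 0], 15], [[7.5, -0.8, -13], [0, 0, 0], 15], [[7.5, -0.8, -13], [0, 0, 0], 15]])

```text
time_s: 11.17
ee_pos: [0.4709, 0.1794, 0.2029]
eef_rot: [2.622, 0.002, 1.535]
force: [1.0, 0.3, -2.3]
grip_width: 0.0256
```

Run:
```python
from h import *
p=np.load('deck.npy')
tcpdeck(p);print(ctrl.get_obs()['moment'])
snap('wrist','w13')
im=cv2.imread('pics/w13.png')[200:280,260:380]
cv2.imwrite('pics/w13_st.png',cv2.resize(im,None,fx=6,fy=6,interpolation=cv2.INTER_CUBIC))
```

```text
deck xyz mm [ -0.7   1.6 113.5] rot err deg [ 0.23 -0.05 -0.11] F deck [-0.4  0.3 -2.5] t 11.1667
[-0.06034853  0.41561179 -0.0362033 ]
```

View pics/w13_st.png

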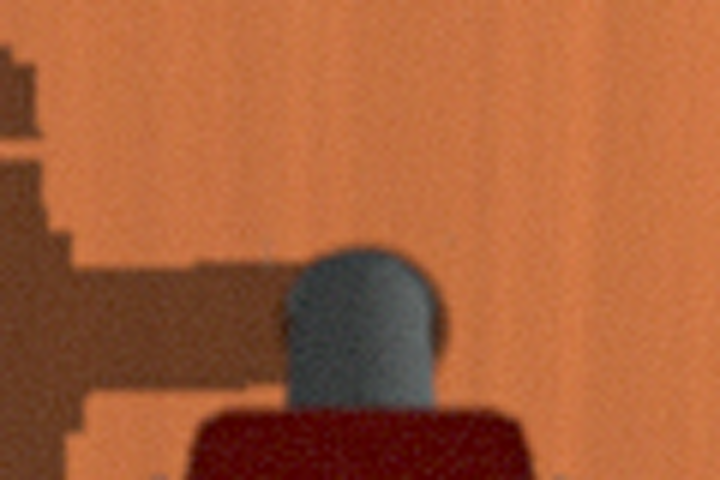

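jog_arm(moves=[[[0.4, 0, 0.2], [0, 0, 0], 15], [[2.9, -0.1, -4.1], [0, 0, 0], 15], [[5.4, -0.2, -8.5], [0, 0, 0], 15], [[7.9, -0.3, -12.8], [0, 0, 0], 15], [[7.9, -0.3, -12.8], [0, 0, 0], 15]])

```text
time_s: 11.63
ee_pos: [0.4788, 0.1791, 0.1902]
eef_rot: [2.622, 0.002, 1.536]
force: [0.5, 0.0, -1.1]
grip_width: 0.0258
```

Run:
```python
from h import *
p=np.load('deck.npy')
tcpdeck(p);print(ctrl.get_obs()['moment'])
```

```text
deck xyz mm [-0.2  1.6 98.5] rot err deg [ 0.21 -0.04 -0.12] F deck [-0.1  0.1 -1.2] t 11.6333
[-0.08778449  0.3765856   0.02313881]
```

Tip at about 16 mm (inside the middle plate), no side force.

jog_arm(moves=[[[2.5, -0.1, -4.3], [0, 0, 0], 15], [[5, -0.2, -8.7], [0, 0, 0], 15], [[7.5, -0.3, -13], [0, 0, 0], 15], [[7.5, -0.3, -13], [0, 0, 0], 15]])

```text
time_s: 11.97
ee_pos: [0.4863, 0.1788, 0.1773]
eef_rot: [2.622, 0.002, 1.536]
force: [-0.1, -0.3, -1.6]
grip_width: 0.0255
```

Run:
```python
from h import *
p=np.load('deck.npy')
tcpdeck(p);print(ctrl.get_obs()['moment'])
snap('wrist','w14')
im=cv2.imread('pics/w14.png')[200:280,260:380]
cv2.imwrite('pics/w14_st.png',cv2.resize(im,None,fx=6,fy=6,interpolation=cv2.INTER_CUBIC))
```

```text
deck xyz mm [-0.1  1.6 83.5] rot err deg [ 0.21 -0.04 -0.11] F deck [-0.9 -0.3 -1.3] t 11.9667
[-0.06553726  0.39547422  0.00394895]
```

View pics/w14_st.png

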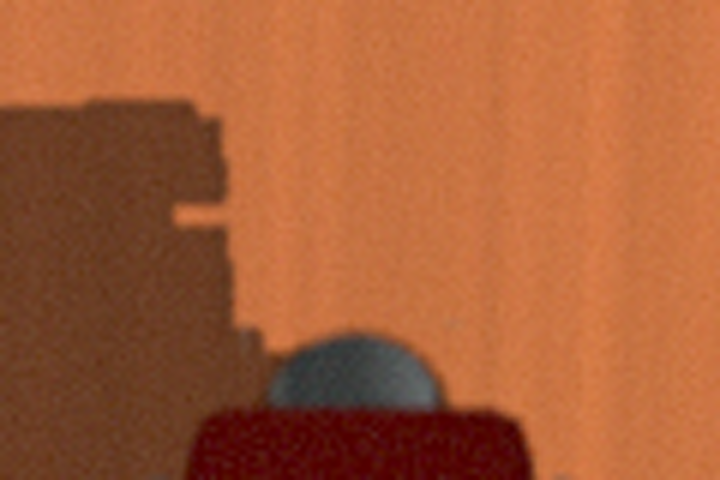

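jog_arm(moves=[[[2, -0.1, -3.5], [0, 0, 0], 15], [[4, -0.15, -6.9], [0, 0, 0], 15], [[6, -0.2, -10.4], [0, 0, 0], 15], [[6, -0.2, -10.4], [0, 0, 0], 15]])

```text
time_s: 12.35
ee_pos: [0.4923, 0.1786, 0.1672]
eef_rot: [2.621, 0.002, 1.535]
force: [0.6, -0.2, -0.9]
grip_width: 0.0258
```

Run:
```python
from h import *
p=np.load('deck.npy')
tcpdeck(p);print(ctrl.get_obs()['moment'])
```

```text
deck xyz mm [-0.   1.6 71.8] rot err deg [ 0.19 -0.04 -0.11] F deck [ 0.1 -0.2 -1.1] t 12.35
[-0.14853568  0.42859389 -0.07923735]
```

jog_arm(moves=[[[2.5, -0.1, -4.3], [0, 0, 0], 15], [[5, -0.2, -8.7], [0, 0, 0], 15], [[8.5, -0.3, -14.7], [0, 0, 0], 15], [[8.5, -0.3, -14.7], [0, 0, 0], 15]])

```text
time_s: 12.68
ee_pos: [0.5009, 0.1782, 0.1519]
eef_rot: [2.622, 0.002, 1.535]
force: [1.1, -1.0, -2.0]
grip_width: 0.0258
```

jog_arm(moves=[[[0.5, 0, -0.9], [0, 0, 0], 15], [[1, 0, -1.7], [0, 0, 0], 15], [[1, 0, -1.7], [0, 0, 0], 15]])

```text
time_s: 12.93
ee_pos: [0.5017, 0.1784, 0.1514]
eef_rot: [2.621, 0.001, 1.535]
force: [-0.0, -2.5, -3.6]
grip_width: 0.0255
```

Run:
```python
from h import *
p=np.load('deck.npy')
tcpdeck(p);print(ctrl.get_obs()['moment'])
```

```text
deck xyz mm [ 0.3  1.7 53.4] rot err deg [ 0.16 -0.03 -0.1 ] F deck [-1.7 -2.5 -3.1] t 12.9333
[-0.72094294  0.55601812 -0.4458863 ]
```

jog_arm(moves=[[[0.5, 0.3, -0.9], [0, 0, 0], 15], [[1, 0.3, -1.7], [0, 0, 0], 15], [[1, 0.3, -1.7], [0, 0, 0], 15]])

```text
time_s: 13.18
ee_pos: [0.5027, 0.1785, 0.1498]
eef_rot: [2.621, 0.002, 1.535]
force: [0.4, -4.2, -1.5]
grip_width: 0.0258
```

Run:
```python
from h import *
p=np.load('deck.npy')
tcpdeck(p);print(ctrl.get_obs()['moment'])
snap('wrist','w15');snap('side','d15');snap('scene','s15')
im=cv2.imread('pics/d15.png')[170:250,210:310];cv2.imwrite('pics/d15_st.png',cv2.resize(im,None,fx=8,fy=8,interpolation=cv2.INTER_CUBIC)[:600])
im=cv2.imread('pics/s15.png')[170:270,340:460];cv2.imwrite('pics/s15_st.png',cv2.resize(im,None,fx=6,fy=6,interpolation=cv2.INTER_CUBIC))
```

```text
deck xyz mm [ 0.3  1.8 51.5] rot err deg [ 0.16 -0.05 -0.11] F deck [-0.3 -4.2 -1.5] t 13.1833
[-1.20767752  0.44507151 -0.61140555]
```

View pics/d15_st.png

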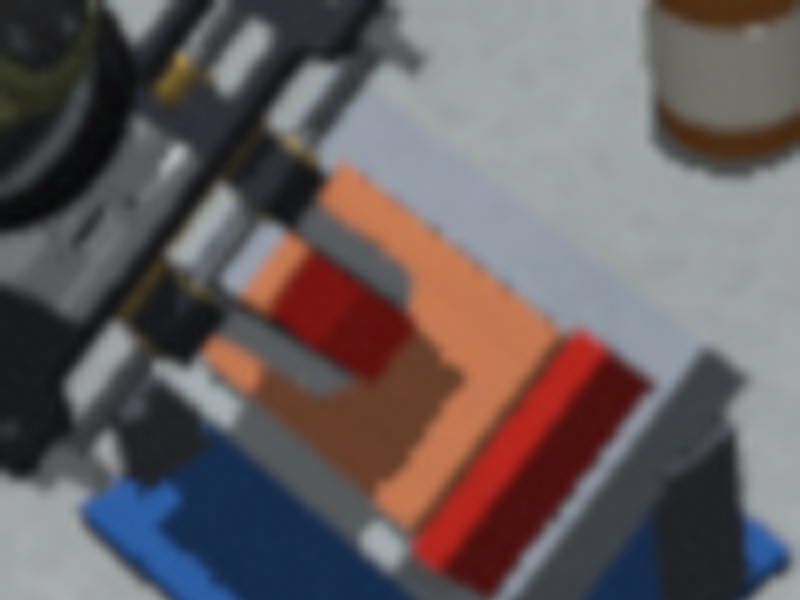

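View pics/s15_st.png

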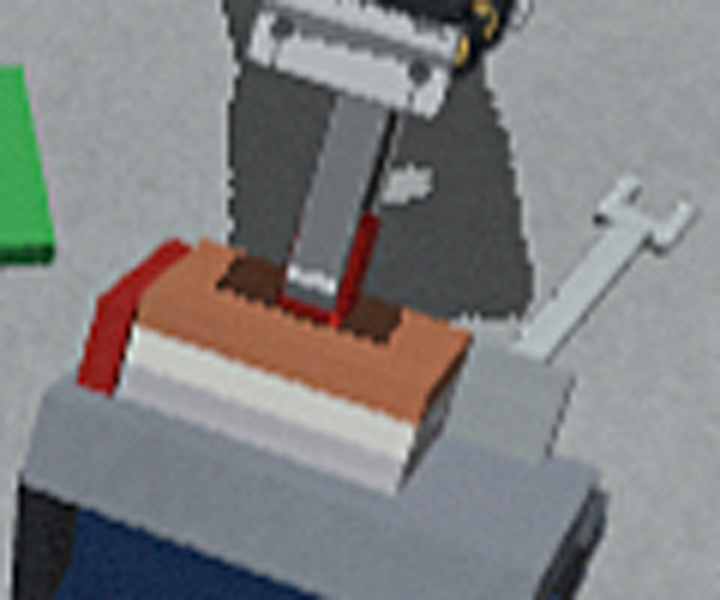

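jog_arm(moves=[[[0, -0.7, 0], [0, 0, 0], 15], [[0.5, -0.7, -0.9], [0, 0, 0], 15], [[1, -0.7, -1.7], [0, 0, 0], 15], [[1, -0.7, -1.7], [0, 0, 0], 15]])

```text
time_s: 13.67
ee_pos: [0.5033, 0.1782, 0.149]
eef_rot: [2.621, 0.001, 1.535]
force: [-19.9, -4.4, 16.6]
grip_width: 0.0257
```

Run:
```python
from h import *
p=np.load('deck.npy')
tcpdeck(p);print(ctrl.get_obs()['moment'])
```

```text
deck xyz mm [ 0.4  1.6 50.6] rot err deg [ 0.15 -0.01 -0.09] F deck [-8.8 -5.1 24.3] t 13.6667
[-0.9671633   2.29390798 -0.55025918]
```

jog_arm(moves=[[[0, 0, 0], [0, 0, 0], 32], [[0, 0, 0], [0, 0, 0], 45], [[0, 0, 0], [0, 0, 0], 50], [[0, 0, 0], [0, 0, 0], 50]])

```text
time_s: 14.0
ee_pos: [0.504, 0.1783, 0.1483]
eef_rot: [2.62, 0.001, 1.536]
force: [1.0, 0.2, 0.1]
grip_width: 0.0481
```

jog_arm(moves=[[[-8, 0, 14], [0, 0, 0], 50], [[-20, 0, 35], [0, 0, 0], 50], [[-35, 0, 60], [0, 0, 0], 50], [[-45, 0, 78], [0, 0, 0], 50], [[-45, 0, 78], [0, 0, 0], 50]])

```text
time_s: 14.42
ee_pos: [0.4589, 0.1788, 0.23]
eef_rot: [2.615, -0.002, 1.536]
force: [-0.5, 0.1, 0.1]
grip_width: 0.0497
```

Run:
```python
from h import *
p=np.load('deck.npy')
tcpdeck(p);print(ctrl.get_obs()['grip_width'])
snap('wrist','w16');snap('side','d16');snap('scene','s16')
im=cv2.imread('pics/d16.png')[170:245,210:310];cv2.imwrite('pics/d16_st.png',cv2.resize(im,None,fx=8,fy=8,interpolation=cv2.INTER_CUBIC)[:600])
im=cv2.imread('pics/s16.png')[170:270,340:460];cv2.imwrite('pics/s16_st.png',cv2.resize(im,None,fx=6,fy=6,interpolation=cv2.INTER_CUBIC))
```

```text
deck xyz mm [  2.5   0.5 142.9] rot err deg [-0.16  0.14 -0.06] F deck [-0.3  0.1  0.4] t 14.4167
0.04967132466326946
```

View pics/w16.png

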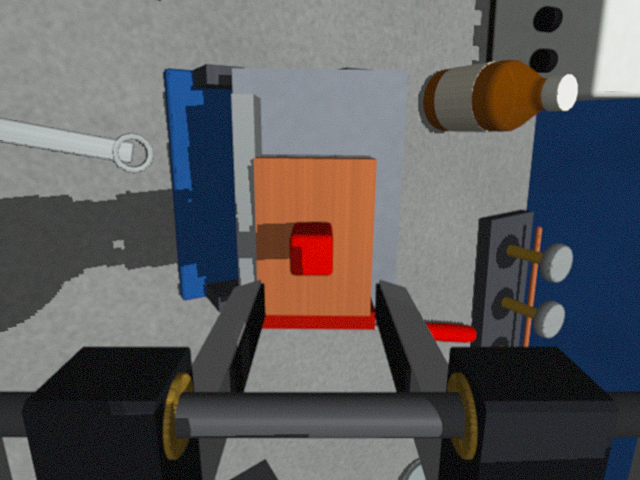

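View pics/d16_st.png

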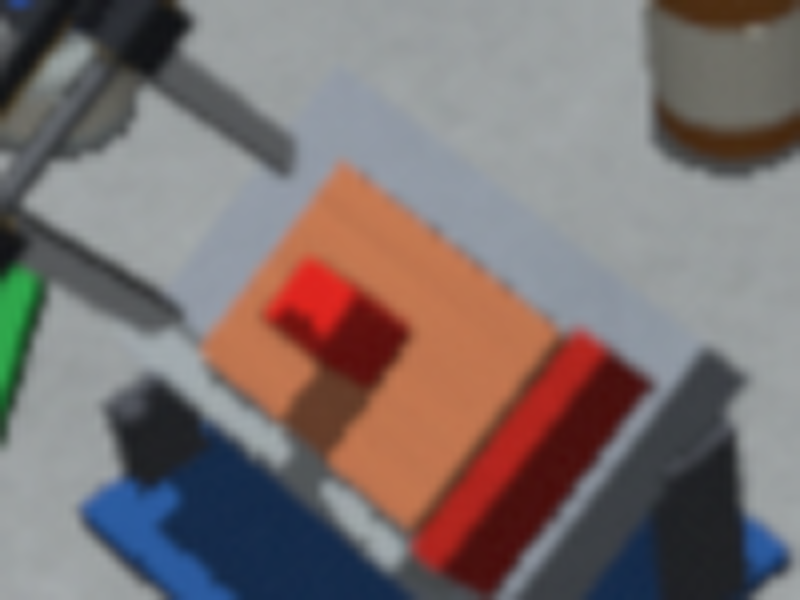

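View pics/s16_st.png

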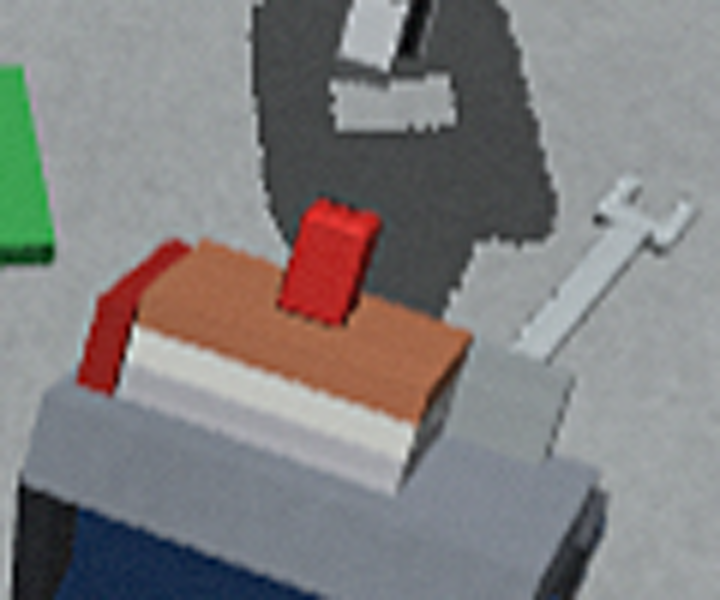

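Run:
```python
from h import *
p=np.load('deck.npy')
for n,f in(('side','d16'),('scene','s16')):
    c=load(f)
    for z in(.082,.085):
        P=[[i*.013,.0016+j*.013,z] for i,j in((1,1),(1,-1),(-1,-1),(-1,1))]
        off,k=(([210,170],8) if n=='side' else ([340,170],6))
        print(n,z,((proj(c,d2w(p,P))-off+.5)*k).round(0).tolist())
go(d2w(p,[0,.0016,.1])[0],Rtool(p[2]))
```

```text
side 0.082 [[313.0, 250.0], [366.0, 291.0], [316.0, 357.0], [264.0, 315.0]]
side 0.085 [[308.0, 246.0], [361.0, 288.0], [311.0, 354.0], [259.0, 312.0]]
scene 0.082 [[367.0, 235.0], [299.0, 213.0], [316.0, 197.0], [382.0, 219.0]]
scene 0.085 [[369.0, 228.0], [301.0, 205.0], [318.0, 189.0], [385.0, 211.0]]
t 14.57 shift mm [ 19.3   1.1 -33.7] turn u [ 0.01 -0.03 -0.02] F [-0.4  0.4  0.3]
```

jog_arm(moves=[[[6, 1, -12], [0, 0, 0], 0], [[12, 1, -22], [0, 0, 0], 0], [[19, 1, -33], [0, 0, 0], 0], [[19, 1, -33], [0, 0, 0], 0], [[19, 1, -33], [0, 0, 0], 0]])

```text
time_s: 14.98
ee_pos: [0.4775, 0.1787, 0.1916]
eef_rot: [2.623, 0.002, 1.535]
force: [-0.1, 0.7, 0.2]
grip_width: 0.0204
```

Run:
```python
from h import *
p=np.load('deck.npy');tcpdeck(p);print(ctrl.get_obs()['grip_width'])
```

```text
deck xyz mm [ -0.6   1.1 100.3] rot err deg [ 0.31 -0.09 -0.11] F deck [-0.   0.7  0.3] t 14.9833
0.020420423200477843
```

jog_arm(moves=[[[3.5, 0, -6], [0, 0, 0], 0], [[7, 0, -12], [0, 0, 0], 0], [[8.5, 0, -14.5], [0, 0, 0], 0], [[8.5, 0, -14.5], [0, 0, 0], 0]])

```text
time_s: 15.32
ee_pos: [0.4862, 0.179, 0.1779]
eef_rot: [2.622, 0.001, 1.535]
force: [0.2, 0.1, -0.3]
grip_width: 0.0006
```

jog_arm(moves=[[[0.5, 0, -0.9], [0, 0, 0], 0], [[1, 0, -1.7], [0, 0, 0], 0], [[1, 0, -1.7], [0, 0, 0], 0]])

```text
time_s: 15.57
ee_pos: [0.4873, 0.1791, 0.1772]
eef_rot: [2.62, 0.001, 1.536]
force: [-0.3, -0.3, -0.8]
grip_width: 0.0004
```

Run:
```python
from h import *
p=np.load('deck.npy');tcpdeck(p);print(ctrl.get_obs()['grip_width'])
```

```text
deck xyz mm [ 0.7  1.9 83. ] rot err deg [ 0.12 -0.   -0.1 ] F deck [-0.6 -0.3 -0.5] t 15.5667
0.0004162997313959412
```

jog_arm(moves=[[[0.5, 0, -0.9], [0, 0, 0], 0], [[1, 0, -1.7], [0, 0, 0], 0], [[1, 0, -1.7], [0, 0, 0], 0]])

```text
time_s: 15.82
ee_pos: [0.4886, 0.1795, 0.1774]
eef_rot: [2.618, -0.0, 1.536]
force: [-17.2, -2.2, 23.3]
grip_width: 0.0003
```

Run:
```python
from h import *
p=np.load('deck.npy');tcpdeck(p);print(ctrl.get_obs()['grip_width'])
```

```text
deck xyz mm [ 1.9  2.3 82.5] rot err deg [-0.01  0.05 -0.08] F deck [-3.1 -2.9 28.7] t 15.8167
0.00027108425719247364
```

jog_arm(moves=[[[-3, 0, 5], [0, 0, 0], 0], [[-20, 0, 35], [0, 0, 0], 0], [[-40, 10, 65], [0, 0, 0], 0], [[-55, 40, 90], [0, 0, 0], 0], [[-65, 80, 110], [0, 0, 0], 0]])

```text
time_s: 16.23
ee_pos: [0.4233, 0.2551, 0.2867]
eef_rot: [2.617, -0.001, 1.533]
force: [1.5, -0.3, -0.4]
grip_width: 0.0006
```

jog_arm(moves=[[[-20, 40, 10], [0, 0, 0], 0], [[-40, 80, 20], [0, 0, 0], 0], [[-40, 80, 20], [0, 0, 0], 0], [[-40, 80, 20], [0, 0, 0], 0]])

```text
time_s: 16.57
ee_pos: [0.3831, 0.3374, 0.3037]
eef_rot: [2.62, 0.001, 1.539]
force: [0.8, -1.5, -0.2]
grip_width: 0.0008
```

Run:
```python
from h import *
print(ctrl.get_obs()['force'],ctrl.get_obs()['time_s'])
snap('side','d17');snap('scene','s17')
im=cv2.imread('pics/d17.png')[170:245,210:310];a=cv2.resize(im,None,fx=5,fy=5,interpolation=cv2.INTER_CUBIC)
im=cv2.imread('pics/s17.png')[190:265,340:440];b=cv2.resize(im,None,fx=5,fy=5,interpolation=cv2.INTER_CUBIC)
cv2.imwrite('pics/f17.png',cv2.resize(np.vstack([a,b]),None,fx=.8,fy=.8))
```

```text
[ 0.80520533 -1.45351071 -0.21662387] 16.5667
```

View pics/f17.png

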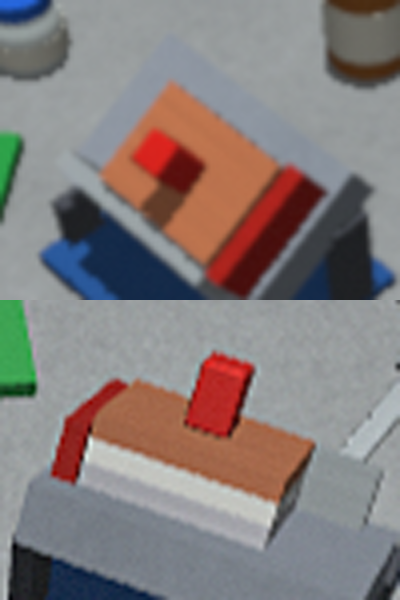

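View pics/s17.png

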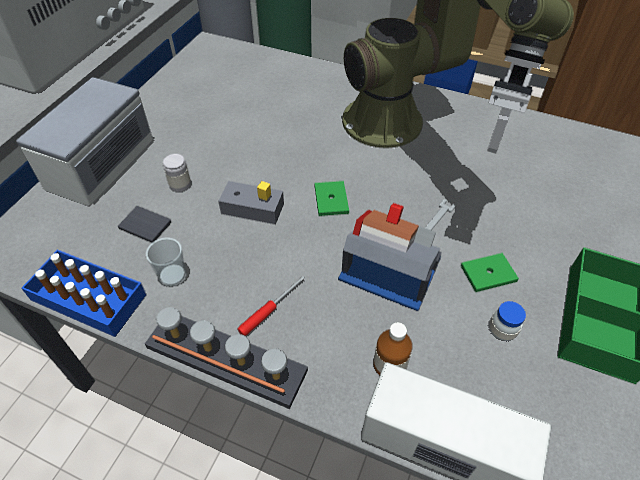

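The stack is square against the stop and lip. The red head at (395,214) sits on the copper plate, and the yellow rod at (264,190) and the other bystanders haven't moved.

Run:
```python
from station import ctrl
print(ctrl.hand_in())
```

```text
the job is handed in; nothing more can be done
None
```

I slid all three plates together against the red stop (firm contact at 16 N). I then pressed them against the lower lip (13 N). Next I took the red rod from the rack, lined it up over the hole with the wrist camera, and passed it through the plates into the bore until the head touched down (24 N). I let go and handed the job in at about 16.7 s.

**Last checks:**
- **Head seating:** pressing on the head, it stopped firmly at 82.5 mm above the deck (82 mm expected) under 29 N.
- **Final pictures:** the head sits flat on the copper plate. The plates are against the stop and lip, and the yellow rod and the other items visible are where they started.

**Disagreements:** my position estimates for the hole along the stop-to-open-side direction differed. The camera fits gave about -1 to +2 mm and the push contact gave +2.7 mm. I used the wrist-camera comparison of rod and hole (about 1.6 mm). Up to 5 N of sideways force along that direction showed over the last 4 mm of insertion, with about 9 N along the slope as the head touched down. It was gone once I released the rod.

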